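Load the heel trimmer and lock its cradle

TASK

The heel trimmer is powered and its cradle is shut and empty. Turn the power handle a quarter turn anticlockwise to off, then turn the knob under the front edge of the deck to draw the steel retaining bar fully back (knob to its stop), and stand every heel block on the bench flat on its rubber foot in the cradle, one to a bay. Then turn the knob back until the bar lies fully forward over the heels and only after that switch the power on again; leave the other things on the bench undisturbed.

Things in the scene. Friction and masses are not known exactly. Their poses are not given: they have to be found in the camera images.
- deck: trimmer's fixed raised deck: grey plate 185 mm deep (x) by 320 long (y), top 130 mm, underside 112 mm above the bench. Origin: at bench level under the middle of the bay row; x points to the machine's back, y along the row, z up. Front edge (robot's side) x = -85 mm. Four open bays in a row along y, the plate is their floor. Motor behind from x = 105 mm, up to 165 mm high
- bay1 (a point): centre of the first bay's floor, on the plate's top, at deck x = 0, y = -108 mm; axes as the deck. Each bay is 68 mm (y) by 60 mm (x) inside, walls 4 mm thick, 12 mm high: a heel block goes in with its length along y
- bay2 (a point): centre of the second bay's floor, deck y = -36 mm
- bay3 (a point): centre of the third bay's floor, deck y = +36 mm
- bay4 (a point): centre of the fourth bay's floor, deck y = +108 mm
- knob_axis (a point): point on the vertical axis of the knob under the deck, 92 mm above the bench (height of the wing's middle), 18 mm behind the deck's front edge, at deck x = -67 mm, y = 0; axes as the deck
- lock_knob (a joint): black knob under the deck's front edge, vertical axis: 0 = bar forward (closed), 1.2 rad = bar fully back (open), hard stops, grows anticlockwise from above. 48 mm round body with one long wing sticking out from under the deck towards the robot: 0.6 rad left of straight out (deck -x) when closed, 0.6 rad right when open. Needs about 5 N sideways on the wing; stays where left
- knob_wing (a point): point on the knob's wing, 68 mm from its axis, 92 mm above the bench; x outward along the wing, y across it, z up. Wing ends 14 mm farther out, is 14 mm thick (y), 24 mm high (80 to 104 mm over the bench). Here it is clear of the deck: pinch it from straight above, fingers opened only about 30 mm (wide-open fingers strike the deck's edge), tips about 80 mm above the bench
- bar (a joint): steel retaining bar across all four bays (318 mm long, 18 wide, underside 45 mm, top 54 mm above the plate) on two end uprights, moved by the knob only, 0.05 m per rad. 0 = forward, centre line at deck x = +18 mm, over the bays' rear half; 0.060 m = fully back, centre line at x = +78 mm, bays clear from above
- isolator (a joint): black rotary handle on top of the power isolator: 0 = on, 1.5708 rad = off, hard stop and sprung detent at both; past half way the spring carries it on to the nearer one. Peak torque about 0.1 N m. Grows anticlockwise seen from above
- iso_handle (a point): on the isolator handle's vertical axis, 80 mm above the bench, at grip height. The handle is a bar 72 mm long (x), 18 mm thick (y), from 64 to 94 mm above the bench, on a 60 mm disc; x along the bar to its white-marked end (reaches 40 mm that way, 32 the other), z up. Pinch across its thickness from above. Fixed grey box below: 90 x 90 x 50 mm
- heel1: heel block: brown stacked leather on a black rubber foot, D-shaped from above, 60 mm long (x), 46 wide (y), 40 high, 0.1-0.15 kg; stands on the bench left or right of the machine. Origin: centre of underside, z up, x to the round end (+30 mm; flat end -30). Parallel sides from x = -30 to +7 mm; grip across y at x = -6, fingertips 15 mm or more above its foot to clear the bay walls. None if absent
- heel2: heel block like heel1 in every respect; may be absent (None)
- heel3: heel block like heel1 in every respect; may be absent (None)
- heel4: heel block like heel1 in every respect; may be absent (None)
- glue_tin: not part of the job, loose, to be left alone: tin of glue, 72 mm across, 75 mm high, standing. Origin at its underside
- dye_bottle: not part of the job, loose, to be left alone: bottle, 48 mm across, 110 mm high, standing. Origin at its underside
- thread1: not part of the job, loose, to be left alone: red thread spool, 44 mm across, 60 mm high. Origin at its underside
- thread2: not part of the job, loose, to be left alone: white thread spool, 44 mm across, 60 mm high. Origin at its underside
- hammer: not part of the job, loose, to be left alone: hammer lying on the bench. Origin at its underside
- glue_brush: not part of the job, loose, to be left alone: glue brush lying on the bench. Origin at its underside
Mind the look-alikes: they are no part of the job. What is shaped like the heel3 but pink, purple or turquoise is not meant.

How it is judged:
By the outcome, as a careful person would: the job done as asked, in the order asked, and still so for the second after the job is handed in, with the robot touching nothing.
Of heel1, heel2, heel3, heel4 only 2 to 4 are there at a start; the rules pass over those that are not, and their reading is None.
At some moment in a run one of heel1, heel2, heel3, heel4 may be knocked a few centimetres aside while the robot is not near it.
It also fails if it takes over 210 s, if anything falls off the work surface, if the arm or the gripper's body presses on something with over 40 N, if the wrist force passes 120 N, or if a joint passes its speed limit or range.

ROBOT

A 6-joint arm with a two-finger parallel gripper is mounted at the origin on the work surface. World frame = base frame: x ahead of the robot, y to its left, z up, the work surface at z = 0. Lengths are in m, angles in rad, forces in N, time in s.
With the tool pointing down it reaches from about 0.35 to 0.8 m from the base axis. Payload 7.3 kg.
Tool frame: the origin (TCP) lies at the very end of the fingers, on their centre line; the grasp point (between the pads) lies 19 mm behind it; y points along the fingers, z is the direction in which the jaws open and shut, and the axes are right-handed (so a half turn about y gives the same grasp; the last joint's range is limited). The gripper opens to 85 mm and grips with 20 to 120 N. Pads are 22 mm wide; open, the fingers measure 114 mm over their backs; the gripper's body (76 mm by 85 mm) begins 54 mm behind the grasp point. The pads swing forward as they close: fully open they stand 13 mm farther back than shut.
Start: joints at [-1.466, 0.342, 1.524, -0, 1.275, -0.146], TCP at [0.13, -0.509, 0.231] pointing down, gripper open.
Joint ranges: [-2.53, 2.53], [-0.77, 2.02], [0.04, 2.7], [-1, 4.14], [0.28, 2.66], [-3.11, 3.11]. Speed limits (rad/s): [2.57, 2.57, 3.14, 3.14, 3.14, 3.14].

INTERFACE

Orientations are given as a unit quaternion [w, x, y, z].
In Python, from plant import * gives the robot as it stands. The module is installed in compiled form; this text tells all that it offers.
- The arm moves only by the tool jog_arm, never from a script. Its argument "commands" is text: rows parted by semicolons, each of 5 numbers parted by spaces: the shift along the tool's x, y, z in mm, then the turn about the tool's y in degrees, then the closure, from 0 (fully open) to 1 (shut). In form: dx dy dz roll hand; .... A call has 1 to 12 rows; each row is the pose to reach, as a shift and turn from the pose commanded when the call began, along the tool's axes at that moment; what a row does not reach only later rows make up. A row lasts 1/8 s, in which the tool goes at most 62.5 mm and 10.7 degrees, less where a joint would pass 70% of its speed; a pose out of reach is approached as far as the arm can. A call with a gripper value outside its range is refused whole. The fingers move at their own pace and stop on an object; "squeeze" is the grip in N (left out, the last holds). Time passes only in rows, so rows that repeat a pose let the fingers close. It gives the time, the measured TCP pose, the force and the opening at its end, in the units of the state.
- observe(): the state, without advancing time (a new reading comes with each control period).
- grab_frame(name): name is "scene" or "top"; returns (picture, depth): 400x640x3 uint8, red, green, blue; 400x640 float32, m along the optical axis (not along the pixel's ray), 0 where there is no reading.
- camera_info(name): a dict with "fovy" (degrees; the focal length in pixels is half the picture's height over the tangent of half this angle, whatever the lens; pixels are square), "cx", "cy" (the principal point, pixels), "R" (3x3) and "t" (3): a world point X has camera coordinates R X + t. Camera axes: x right, y down, z forward; pixel columns grow to the right and rows downward; lengths in m; the calibration is good to about 2 mm. A picture is of the moment at which its call begins. camera_info takes no time and is no camera call.
- finish_job(): hands the job in, once; it reports no verdict.
The state is a dict: "t": time; "joints": joint angles; "qvel": joint speeds; "effort": joint torques, N m; "ee_pos": TCP position; "tool_rot": TCP orientation; "contact_force": force on the tool from outside, world axes, zero at the start; "wrist_torque": the same for the moment, N m; "grip_width": opening from 0.0 (shut) to 1.0 (fully open).
Only numpy, scipy, OpenCV 4.12 (cv2) and the standard library are available. Lean on these libraries where they do the work, as an engineer would, in place of code of your own. Each camera call takes 0.05 s, during which the arm holds its last target.

## Working session

There is one attempt and no reset: what is moved stays moved. The work goes in short steps, Python scripts to look and compute and a tool call to move; the robot and the scene stay as the last step left them, time stands still between calls to the robot, and variables do not carry over. Pictures are saved under pics/ and viewed, and the job is handed in when it is done.

Besides the shell and the picture viewer there is one more tool, called after ">>>" as name(argument=value, ...) on one line, values as JSON. jog_arm: Moves the arm, as the interface text tells. Its arguments: {"type":"object","properties":{"commands":{"type":"string"},"squeeze":{"type":"number"}},"required":["commands"]}

```bash
mkdir -p pics; python3 - <<'E'
from plant import *
import cv2, numpy as np
s=observe(); print({k:np.round(v,3).tolist() for k,v in s.items()})
for n in ["scene","top"]:
    p,d=grab_frame(n); cv2.imwrite(f"pics/{n}0.png",p[:,:,::-1]); np.savez(f"{n}0.npz",p=p,d=d)
    c=camera_info(n); print(n,c)
E
```

```text
{'t': 0.0, 'joints': [-1.466, 0.343, 1.525, 0.0, 1.275, -0.146], 'qvel': [0.001, 0.0, 0.0, -0.0, 0.0, -0.0], 'effort': [-0.0, -43.367, -24.601, -0.0, 0.008, 0.0], 'ee_pos': [0.13, -0.508, 0.231], 'tool_rot': [0.088, -0.088, 0.702, -0.701], 'contact_force': [0.0, 0.272, -0.252], 'wrist_torque': [0.015, 0.043, -0.014], 'grip_width': 1.001}
scene {'fovy': 50.72761096749597, 'cx': 320.7747537790722, 'cy': 205.9994881133245, 'R': array([[-0.13253581,  0.99117274, -0.00329479],
       [ 0.72580393,  0.09478685, -0.68133994],
       [-0.67501327, -0.09269331, -0.73195972]]), 't': array([-0.02705184, -0.30824279,  1.6445619 ])}
top {'fovy': 54.660429989063495, 'cx': 317.1605964373336, 'cy': 198.6357340356972, 'R': array([[ 0.01252267, -0.99989999, -0.00657287],
       [-0.99550156, -0.01184967, -0.0940012 ],
       [ 0.09391391,  0.00772045, -0.99555039]]), 't': array([0.0800536 , 0.49999294, 1.27451669])}
```

View pics/top0.png

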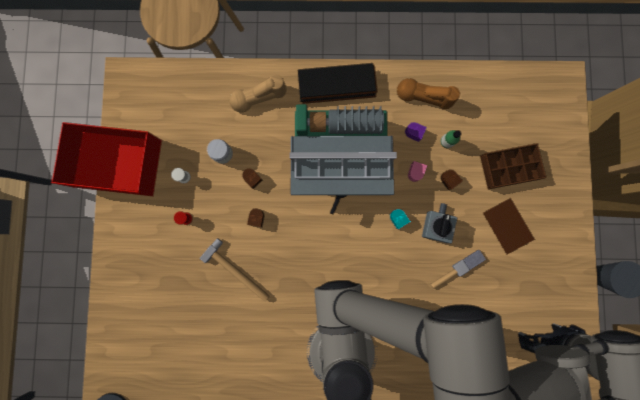

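View pics/scene0.png

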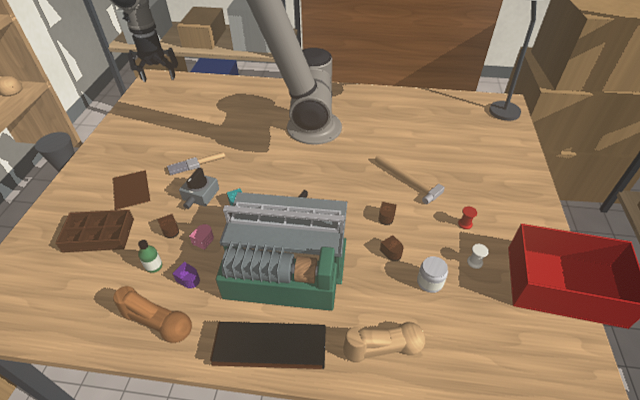

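```bash
cat > h.py <<'E'
import numpy as np, cv2
from plant import *
def cam(n):
    c=camera_info(n); f=200/np.tan(np.radians(c['fovy'])/2); return c,f
def ray(n,u,v,z):
    c,f=cam(n); R=np.array(c['R']);t=np.array(c['t'])
    uv=np.atleast_2d(np.c_[u,v]).astype(float)
    d=np.c_[(uv[:,0]-c['cx'])/f,(uv[:,1]-c['cy'])/f,np.ones(len(uv))]@R
    o=-R.T@t
    return o+d*((z-o[2])/d[:,2])[:,None]
def cloud(n,d):
    c,f=cam(n); v,u=np.mgrid[0:400,0:640]
    P=np.stack([(u-c['cx'])/f*d,(v-c['cy'])/f*d,d],-1)
    return (P-np.array(c['t']))@np.array(c['R'])
def proj(n,X):
    c,f=cam(n); p=np.atleast_2d(X)@np.array(c['R']).T+np.array(c['t'])
    return np.c_[p[:,0]/p[:,2]*f+c['cx'],p[:,1]/p[:,2]*f+c['cy']]
E
python3 - <<'E'
from h import *
p=cv2.imread("pics/top0.png"); z=cv2.resize(p[120:255,225:475],None,fx=3.2,fy=3.2,interpolation=cv2.INTER_CUBIC); cv2.imwrite("pics/topz.png",z)
p=cv2.imread("pics/scene0.png"); z=cv2.resize(p[150:300,60:480],None,fx=1.9,fy=1.9,interpolation=cv2.INTER_CUBIC); cv2.imwrite("pics/scenez.png",z)
E
```

```text
(no output)
```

View pics/topz.png

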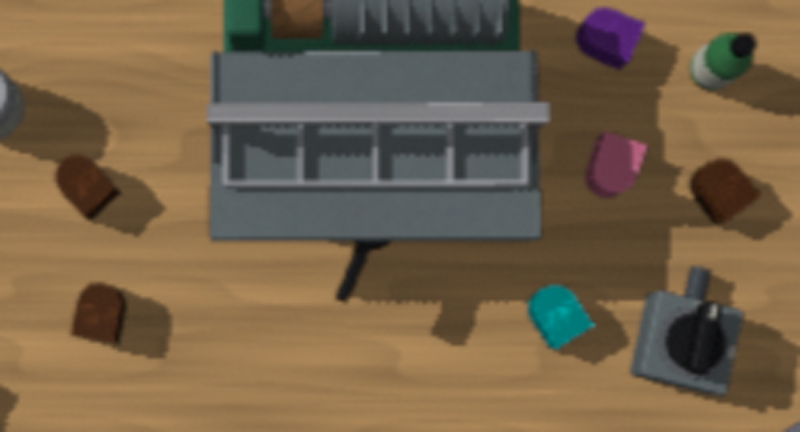

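View pics/scenez.png

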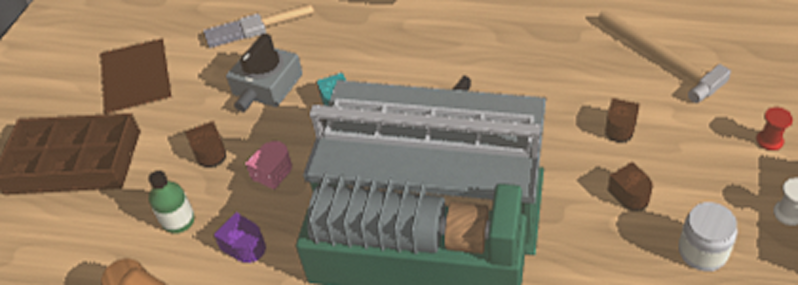

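```bash
cat > meas.py <<'E'
from h import *
def heels(n,p,d,zr=(0.033,0.047),show=True):
    C=cloud(n,d); hsv=cv2.cvtColor(p,cv2.COLOR_RGB2HSV)
    m=((C[...,2]>zr[0])&(C[...,2]<zr[1])&(d>0)&(C[...,0]>0.2)&(C[...,0]<0.85)).astype(np.uint8)
    k,l,st,ce=cv2.connectedComponentsWithStats(m)
    out=[]
    for i in range(1,k):
        if 60<st[i,4]<600:
            P=C[l==i]; h=np.median(hsv[l==i],0)
            r=cv2.minAreaRect((P[:,:2]*1000).astype(np.float32))
            out.append((np.round(ce[i]),st[i,4],h,np.round(r[0],1),np.round(r[1],1),round(r[2],1)))
            if show: print(*out[-1], 'z',np.round(np.median(P[:,2])*1000,1))
    return out
E
python3 - <<'E'
from meas import *
for n in ["top","scene"]:
    D=np.load(n+"0.npz"); p,d=D['p'],D['d']
    print(n); heels(n,p,d)
    C=cloud(n,d)
    m=((abs(C[...,2]-0.13)<0.005)&(abs(C[...,1])<0.4)&(C[...,0]>.4)&(C[...,0]<1)&(d>0)).astype(np.uint8)
    k,l,st,ce=cv2.connectedComponentsWithStats(m)
    i=1+np.argmax(st[1:,4]); P=C[l==i]; print('deck',st[i],np.round(cv2.boxPoints(cv2.minAreaRect((P[:,:2]*1000).astype(np.float32)))),cv2.minAreaRect((P[:,:2]*1000).astype(np.float32)),np.median(P[:,2]))
    m=((abs(C[...,2]-0.094)<0.006)&(C[...,1]<-.15)&(C[...,1]>-.5)&(C[...,0]>.3)&(C[...,0]<.7)&(d>0)).astype(np.uint8)
    k,l,st,ce=cv2.connectedComponentsWithStats(m)
    for i in range(1,k):
        if st[i,4]>20:
            P=C[l==i]; print('iso',ce[i],st[i,4],cv2.minAreaRect((P[:,:2]*1000).astype(np.float32)),np.median(P[:,2]))
    m=((abs(C[...,2]-0.104)<0.006)&(C[...,1]<.2)&(C[...,1]>-.2)&(C[...,0]>.3)&(C[...,0]<.7)&(d>0)).astype(np.uint8)
    k,l,st,ce=cv2.connectedComponentsWithStats(m)
    for i in range(1,k):
        if st[i,4]>20:
            P=C[l==i]; print('wing',ce[i],st[i,4],cv2.minAreaRect((P[:,:2]*1000).astype(np.float32)),np.median(P[:,2]))
    m=((abs(C[...,2]-0.05)<0.004)&(C[...,1]<-.15)&(C[...,1]>-.5)&(C[...,0]>.3)&(C[...,0]<.7)&(d>0)).astype(np.uint8)
    k,l,st,ce=cv2.connectedComponentsWithStats(m)
    for i in range(1,k):
        if st[i,4]>60:
            P=C[l==i]; print('box',ce[i],st[i,4],cv2.minAreaRect((P[:,:2]*1000).astype(np.float32)),np.median(P[:,2]))
E
```

```text
top
[246. 101.] 214 [ 17.  124.   97.5] [825.9 317.6] [ 45.3 141. ] 0.7 z 41.5
[314.  97.] 81 [ 11. 148.  29.] [845.   97.6] [  9.1 101.8] 0.1 z 38.6
[435. 101.] 99 [ 14. 176.  73.] [ 834.7 -311.5] [116.1  12.2] 73.3 z 40.8
[416. 130.] 227 [138. 174. 113.] [ 736.5 -242.7] [59.5 48.2] 66.9 z 39.1
[ 72. 154.] 148 [  1. 235.  52.] [635.5 912.3] [ 24.  184.6] 78.5 z 40.1
[152. 166.] 108 [  1. 236.  53.] [602.8 639. ] [  5.8 194.1] 83.7 z 41.3
[515. 165.] 570 [ 12. 166.  60.] [ 617.6 -570.3] [120.4 185.1] 11.5 z 40.3
[418. 170.] 231 [170. 119. 107.] [ 593.9 -247.7] [46.5 59.7] 72.1 z 39.2
[251. 177.] 225 [ 11. 169.  68.] [568.7 310.7] [59.5 44.8] 45.8 z 38.7
[452. 178.] 233 [ 11. 177.  65.] [ 573.2 -360.3] [58.4 47.3] 36.5 z 39.2
[255. 217.] 235 [ 11. 165.  70.] [435.1 289.6] [45.6 58.5] 81.7 z 38.7
[400. 218.] 233 [ 90. 255. 122.] [ 439.3 -186.6] [59.  46.8] 31.8 z 39.4
deck [ 291  158  103   37 1790] [[ 501.  167.]
 [ 506. -151.]
 [ 619. -149.]
 [ 614.  168.]] ((559.8582763671875, 8.732986450195312), (112.82376098632812, 317.5278625488281), 0.9277328252792358) 0.12930502105447808
iso [4
[... 1321 characters left out ...]
] 70.7 z 44.0
deck [ 219  192  128   62 3720] [[ 499.  169.]
 [ 504. -151.]
 [ 695. -148.]
 [ 690.  172.]] ((597.0206298828125, 10.686614990234375), (191.8612823486328, 319.9923095703125), 0.9078102111816406) 0.13003909409507025
iso [193.79807692 174.63461538] 104 ((414.6577453613281, -319.1451721191406), (18.726818084716797, 72.52880859375), 74.97632598876953) 0.09296278251818642
wing [302.42105263 192.97368421] 38 ((463.3875732421875, 34.280670166015625), (13.211005210876465, 34.09233856201172), 68.93121337890625) 0.10335889194976669
box [198.79365079 186.95634921] 252 ((412.74603271484375, -317.6540222167969), (94.52275085449219, 91.30313873291016), 79.15617370605469) 0.050059050034899896
```

```bash
cat >> h.py <<'E'
from scipy.spatial.transform import Rotation as Ro
def plan(x,y,z,yaw,pr=True):
    """x,y,z mm world TCP target; yaw deg of the jaw (tool z) direction"""
    s=observe(); q=np.array(s['tool_rot']); R=Ro.from_quat(q[[1,2,3,0]]).as_matrix(); p=np.array(s['ee_pos'])*1000
    cur=np.degrees(np.arctan2(R[1,2],R[0,2]))
    d=R.T@(np.array([x,y,z])-p)
    dy=(yaw-cur+90)%180-90
    j=np.degrees(s['joints']); 
    if pr: print('cur',p.round(1),'jawyaw',round(cur,1),'tilt',R[:,1].round(3),'t',round(s['t'],2),'w',round(s['grip_width'],3),'F',np.round(s['contact_force'],1),'j6',round(j[5],1),'j1',round(j[0],1))
    print('target',(x,y,z,yaw),'shift',d.round(1),'roll',round(-dy,1),'or',round(-dy-180*np.sign(-dy),1))
E
python3 - <<'E'
from meas import *
plan(410.5,-318.6,180,77)
for n in ["top","scene"]:
    D=np.load(n+"0.npz"); p,d=D['p'],D['d']; C=cloud(n,d)
    m=((C[...,2]>.137)&(C[...,2]<.146)&(abs(C[...,1])<0.16)&(C[...,0]>.52)&(C[...,0]<.67)&(d>0))
    P=C[m]; print('walls',m.sum(),cv2.minAreaRect((P[:,:2]*1000).astype(np.float32)))
    m=((C[...,2]>.179)&(C[...,2]<.189)&(abs(C[...,1])<0.2)&(C[...,0]>.52)&(C[...,0]<.72)&(d>0))
    P=C[m]; print('bar',m.sum(),cv2.minAreaRect((P[:,:2]*1000).astype(np.float32)))
    # heel centroids vs rect
    for c0 in [(568.7,310.7),(573.2,-360.3),(435.1,289.6)]:
        m=((C[...,2]>.034)&(C[...,2]<.046)&(np.hypot(C[...,0]*1000-c0[0],C[...,1]*1000-c0[1])<45))
        P=C[m][:,:2]*1000; r=cv2.minAreaRect(P.astype(np.float32)); b=cv2.boxPoints(r)
        # distance of each box corner to nearest point: flat corners small
        dist=[np.min(np.hypot(*(P-q).T)) for q in b]
        print(n,c0,np.round(P.mean(0)-r[0],1),[(q.round().tolist(),round(float(k),1)) for q,k in zip(b,dist)])
E
```

```text
cur [ 130.3 -508.2  230.7] jawyaw -75.6 tilt [-0.     0.001 -1.   ] t 0.1 w 1.002 F [0.1 0.2 0.9] j6 -8.4 j1 -84.0
target (410.5, -318.6, 180, 77) shift [-318.5   50.9 -114.1] roll 27.4 or -152.6
walls 280 ((584.8901977539062, 2.496978759765625), (101.31513214111328, 309.2689208984375), 9.745948791503906)
bar 618 ((615.710205078125, 9.698257446289062), (18.657447814941406, 315.8514709472656), 0.6300060153007507)
top (568.7, 310.7) [-0.5 -2.2] [([532.0, 305.0], 1.8), ([564.0, 274.0], 1.3), ([605.0, 316.0], 7.3), ([573.0, 348.0], 9.8)]
top (573.2, -360.3) [-1.5 -1.4] [([536.0, -359.0], 3.8), ([564.0, -397.0], 3.8), ([611.0, -362.0], 9.3), ([583.0, -324.0], 11.6)]
top (435.1, 289.6) [-2.   0.4] [([403.0, 271.0], 2.9), ([461.0, 263.0], 9.5), ([467.0, 308.0], 9.3), ([409.0, 316.0], 1.3)]
walls 582 ((588.5341796875, 5.5373992919921875), (75.2508316040039, 301.9466857910156), 1.109999179840088)
bar 740 ((617.7261352539062, 11.23834228515625), (23.483795166015625, 316.8594665527344), 0.8351132869720459)
scene (568.7, 310.7) [-0.1 -1.3] [([533.0, 309.0], 1.6), ([566.0, 273.0], 5.3), ([611.0, 313.0], 10.3), ([577.0, 349.0], 13.0)]
scene (573.2, -360.3) [-0.2  0. ] [([535.0, -361.0], 2.5), ([562.0, -397.0], 1.9), ([614.0, -359.0], 10.7), ([587.0, -323.0], 10.8)]
scene (435.1, 289.6) [ 0. -0.] [([400.0, 274.0], 3.9), ([465.0, 262.0], 11.5), ([473.0, 307.0], 10.6), ([408.0, 319.0], 3.9)]
```

```bash
python3 - <<'E'
from h import *
def draw(n,ox,oy,yaw,crop,f,out):
    p=cv2.imread(f"pics/{n}0.png"); x0,y0,x1,y1=crop
    z=cv2.resize(p[y0:y1,x0:x1],None,fx=f,fy=f,interpolation=cv2.INTER_CUBIC)
    c,s=np.cos(yaw),np.sin(yaw)
    def W(X): X=np.array(X,float)/1000; return np.c_[ox+c*X[:,0]-s*X[:,1],oy+s*X[:,0]+c*X[:,1],X[:,2]]
    for quad,col in [([(-85,-160,130),(-85,160,130),(100,160,130),(100,-160,130)],(0,0,255)),([(-34,-146,142),(-34,146,142),(34,146,142),(34,-146,142)],(0,255,0)),([(9,-159,184),(9,159,184),(27,159,184),(27,-159,184)],(255,0,255))]:
        q=proj(n,W(quad)); q=((q+0.5-[x0,y0])*f).astype(np.int32); cv2.polylines(z,[q],True,col,1)
    cv2.imwrite(out,z)
draw("top",.588,.010,.016,(280,125,410,220),6,"pics/ov1.png")
draw("scene",.588,.010,.016,(210,180,355,260),5.5,"pics/ov2.png")
E
```

```text
(no output)
```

View pics/ov1.png

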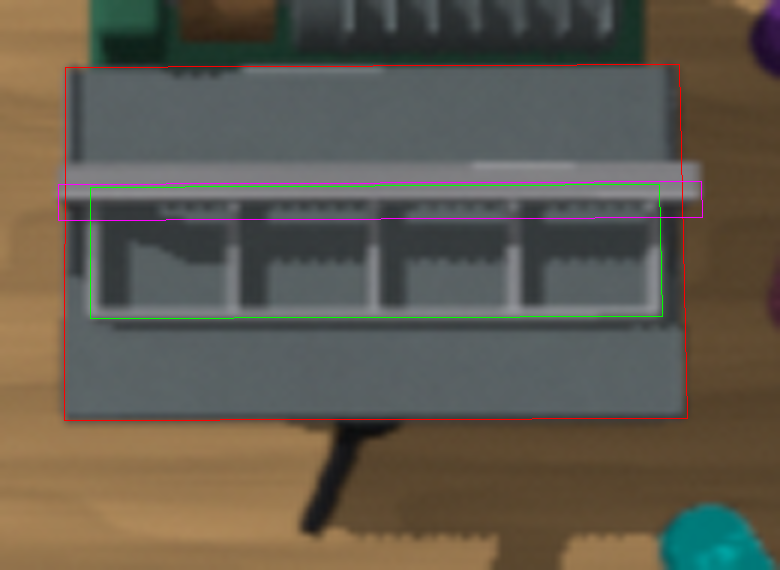

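View pics/ov2.png

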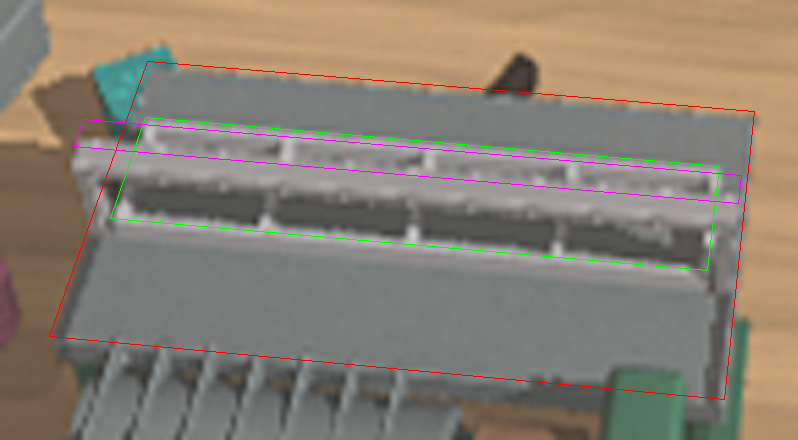

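>>> jog_arm(commands="-60 0 -20 5 0.3; -120 0 -42 12 0.4; -180 0 -64 18 0.4; -240 0 -85 24 0.4; -290 0 -104 27.4 0.4; -318.5 0 -114 27.4 0.4; -318.5 30 -114 27.4 0.4; -318.5 50 -114 27.4 0.4; -318.5 50 -114 27.4 0.4", squeeze=30)

```text
t: 1.23
ee_pos: [0.4099, -0.3182, 0.1797]
tool_rot: [-0.081, 0.079, 0.703, -0.702]
contact_force: [0.6, 0.2, 0.7]
grip_width: 0.6
```

```bash
python3 - <<'E'
from h import *
plan(410.5,-318.6,69,77)
E
```

```text
cur [ 409.9 -318.2  179.7] jawyaw -103.0 tilt [-0.003  0.003 -1.   ] t 1.23 w 0.6 F [0.6 0.2 0.7] j6 56.7 j1 -46.3
target (410.5, -318.6, 69, 77) shift [ -1.1 110.7   0.5] roll -0.0 or 180.0
```

>>> jog_arm(commands="-1 40 0 0 0.4; -1 80 0 0 0.4; -1 105 0 0 0.4; -1 110 0 0 0.4; -1 110 0 0 0.4; -1 110 0 0 0.9; -1 110 0 0 0.9; -1 110 0 0 0.9; -1 110 0 0 0.9; -1 110 0 0 0.9")

```text
t: 2.48
ee_pos: [0.4122, -0.3188, 0.0726]
tool_rot: [-0.08, 0.081, 0.703, -0.702]
contact_force: [2.0, 4.4, 7.0]
grip_width: 0.199
```

>>> jog_arm(commands="0 0 0 -10 0.9; 0 0 0 -20 0.9; 0 0 0 -30 0.9; 0 0 0 -40 0.9; 0 0 0 -50 0.9; 0 0 0 -60 0.9; 0 0 0 -70 0.9; 0 0 0 -80 0.9; 0 0 0 -90 0.9; 0 0 0 -91 0.9; 0 0 0 -91 0.9")

```text
t: 3.85
ee_pos: [0.4126, -0.3193, 0.0727]
tool_rot: [-0.445, 0.443, -0.55, 0.551]
contact_force: [2.8, 3.2, 5.7]
grip_width: 0.206
```

```bash
python3 - <<'E'
from h import *
plan(410.5,-318.6,69,167)
E
```

```text
cur [ 412.6 -319.3   72.7] jawyaw -12.2 tilt [ 0.003 -0.001 -1.   ] t 3.85 w 0.206 F [2.8 3.2 5.7] j6 -34.1 j1 -46.2
target (410.5, -318.6, 69, 167) shift [-0.3  3.6 -2.3] roll 0.8 or -179.2
```

>>> jog_arm(commands="0 0 0 0 0.6; 0 0 0 0 0.5; 0 0 0 0 0.5; 0 -50 0 0 0.5; 0 -100 0 0 0.5; 0 -140 0 0 0.5; 0 -140 0 0 0.5")

```text
t: 4.72
ee_pos: [0.4127, -0.3206, 0.2145]
tool_rot: [-0.445, 0.445, -0.547, 0.552]
contact_force: [-0.3, -0.0, -1.7]
grip_width: 0.498
```

```bash
python3 - <<'E'
from h import *
p,d=grab_frame("top"); cv2.imwrite("pics/top1.png",p[:,:,::-1]); 
z=cv2.resize(p[130:260,300:480,::-1],None,fx=4,fy=4,interpolation=cv2.INTER_CUBIC); cv2.imwrite("pics/top1z.png",z)
D=np.load("top0.npz"); p=D['p']; hs=cv2.cvtColor(p,cv2.COLOR_RGB2HSV)
m=np.zeros((400,640),np.uint8); m[196:216,325:350]=(p[196:216,325:350].max(-1)<45)
v,u=np.nonzero(m)
for r in range(196,216): 
    uu=u[v==r]; 
    if len(uu): w=ray("top",[uu.mean()],[r],.104)[0]*1000; print(r,len(uu),w.round(1),'ang',np.degrees(np.arctan2(w[1]-8.5,522-w[0])).round(1))
plan(459.5,35.2,240,66.9)
E
```

```text
196 10 [500.6  12.2 104. ] ang 9.8
197 8 [497.4  15.3 104. ] ang 15.5
198 4 [494.2  21.6 104. ] ang 25.2
199 4 [491.   21.5 104. ] ang 22.8
200 3 [487.8  23.1 104. ] ang 23.1
201 4 [484.7  24.6 104. ] ang 23.4
202 4 [481.5  24.6 104. ] ang 21.7
203 3 [478.3  26.2 104. ] ang 22.0
204 4 [475.2  27.7 104. ] ang 22.3
205 3 [472.   29.3 104. ] ang 22.5
206 3 [468.8  32.4 104. ] ang 24.2
207 3 [465.7  32.3 104. ] ang 22.9
208 3 [462.5  32.3 104. ] ang 21.8
209 3 [459.3  35.4 104. ] ang 23.3
210 3 [456.2  35.4 104. ] ang 22.2
211 3 [453.   38.5 104. ] ang 23.5
212 3 [449.9  38.5 104. ] ang 22.6
cur [ 411.8 -319.7  212.3] jawyaw -12.0 tilt [ 0.002 -0.002 -1.   ] t 4.78 w 0.496 F [-0.4  0.7 -0.4] j6 -34.2 j1 -46.2
target (459.5, 35.2, 240, 66.9) shift [-357.   -28.4  -27.3] roll -78.9 or 101.1
```

View pics/top1z.png

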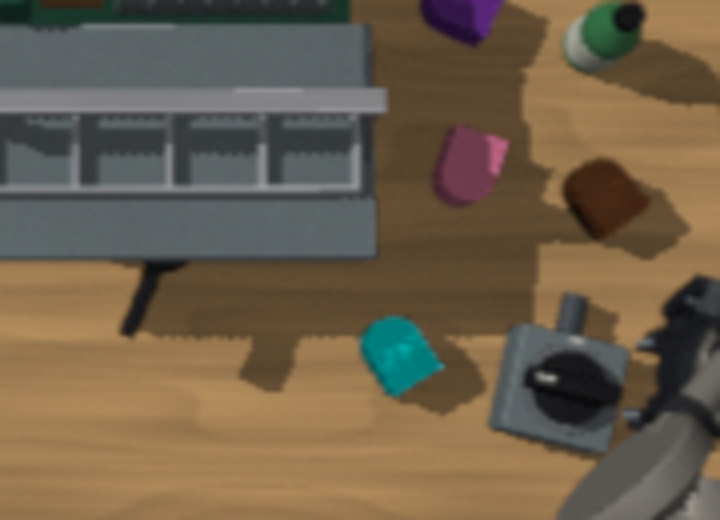

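>>> jog_arm(commands="-58 -20 -4 -9 0.65; -116 -28 -9 -19 0.65; -174 -28 -13 -29 0.65; -232 -28 -18 -39 0.65; -290 -28 -22 -49 0.65; -330 -28 -25 -59 0.65; -357 -28 -27 -69 0.65; -357 -28 -27 -79.3 0.65; -357 -28 -27 -79.3 0.65; -357 -28 -27 -79.3 0.65")

```text
t: 6.02
ee_pos: [0.4592, 0.0352, 0.2384]
tool_rot: [-0.693, 0.693, -0.141, 0.14]
contact_force: [0.0, 0.9, 0.7]
grip_width: 0.35
```

```bash
python3 - <<'E'
from h import *
plan(459.3,34.7,81,67.3)
E
```

```text
cur [459.2  35.2 238.4] jawyaw 67.0 tilt [-0.002 -0.    -1.   ] t 6.03 w 0.35 F [0.  0.9 0.7] j6 -72.2 j1 -5.2
target (459.3, 34.7, 81, 67.3) shift [  0.6 157.4  -0.3] roll -0.3 or 179.7
```

>>> jog_arm(commands="0.5 50 0 0 0.65; 0.5 100 0 0 0.65; 0.5 140 0 0 0.65; 0.5 157 0 0 0.65; 0.5 157 0 0 0.65; 0.5 157 0 0 0.65; 0.5 157 0 0 0.95; 0.5 157 0 0 0.95; 0.5 157 0 0 0.95; 0.5 157 0 0 0.95", squeeze=30)

```text
t: 7.28
ee_pos: [0.4608, 0.0354, 0.0832]
tool_rot: [0.693, -0.693, 0.138, -0.14]
contact_force: [-0.1, 3.0, 6.3]
grip_width: 0.158
```

```bash
cat > arc.py <<'E'
from h import *
import sys
def arc(ax,ay,a0,a1,n,r=68,z=None):
    s=observe(); q=np.array(s['tool_rot']); R=Ro.from_quat(q[[1,2,3,0]]).as_matrix(); p=np.array(s['ee_pos'])*1000
    print(p.round(1),'F',np.round(s['contact_force'],1),'w',s['grip_width'],'yaw',np.degrees(np.arctan2(R[1,2],R[0,2])))
    P=lambda a:np.array([ax+r*np.cos(a),ay+r*np.sin(a),0])
    a0,a1=np.radians([a0,a1])
    for a in np.linspace(a0,a1,n+1)[1:]:
        d=R.T@(P(a)-P(a0)); print(d.round(1),-round(np.degrees(a-a0),1))
E
python3 -c "
from arc import *
arc(522,8.5,157.3,215.3,8)"
```

```text
[460.8  35.4  83.2] F [-0.1  3.   6.3] w 0.15818573530470492 yaw 67.29590279659291
[ 0.5 -0.  -8.6] -7.3
[  2.2  -0.  -17. ] -14.5
[  4.8  -0.  -25.2] -21.7
[  8.5  -0.  -33. ] -29.0
[ 13.2  -0.  -40.2] -36.3
[ 18.7   0.  -46.8] -43.5
[ 25.    0.  -52.7] -50.8
[ 32.    0.  -57.7] -58.0
```

>>> jog_arm(commands="0.5 0 -8.6 -7.3 0.95; 2 0 -17 -14.5 0.95; 5 0 -25 -21.7 0.95; 8.5 0 -33 -29 0.95; 13 0 -40 -36.3 0.95; 18.7 0 -46.8 -43.5 0.95; 25 0 -52.7 -50.8 0.95; 32 0 -57.7 -58 0.95; 34.5 0 -59.2 -60 0.95; 34.5 0 -59.2 -60 0.95")

```text
t: 8.52
ee_pos: [0.4685, -0.0294, 0.0831]
tool_rot: [0.672, -0.668, -0.225, 0.224]
contact_force: [-1.0, 18.7, 11.4]
grip_width: 0.153
```

```bash
python3 - <<'E'
from h import *
plan(459.3,34.7,81,67.3+58)
p,d=grab_frame("top"); C=cloud("top",d)
z=cv2.resize(p[110:240,260:420,::-1],None,fx=4,fy=4,interpolation=cv2.INTER_CUBIC); cv2.imwrite("pics/top2z.png",z)
m=((C[...,2]>.179)&(C[...,2]<.189)&(abs(C[...,1])<0.18)&(C[...,0]>.56)&(C[...,0]<.72)&(d>0))
P=C[m]; print('bar',m.sum(),cv2.minAreaRect((P[:,:2]*1000).astype(np.float32)))
s=observe(); e=np.array(s['ee_pos'])*1000; print('wing ang',180+np.degrees(np.arctan2(8.5-e[1],522-e[0])))
E
```

```text
cur [468.5 -29.4  83.1] jawyaw 127.0 tilt [-0.     0.006 -1.   ] t 8.53 w 0.153 F [-1.  18.7 11.4] j6 -140.5 j1 -13.2
target (459.3, 34.7, 81, 125.3) shift [31.2  2.5 56.7] roll 1.7 or -178.3
bar 596 ((666.4053344726562, 11.496368408203125), (19.495262145996094, 314.1403503417969), 0.9471832513809204)
wing ang 215.32824944907776
```

View pics/top2z.png

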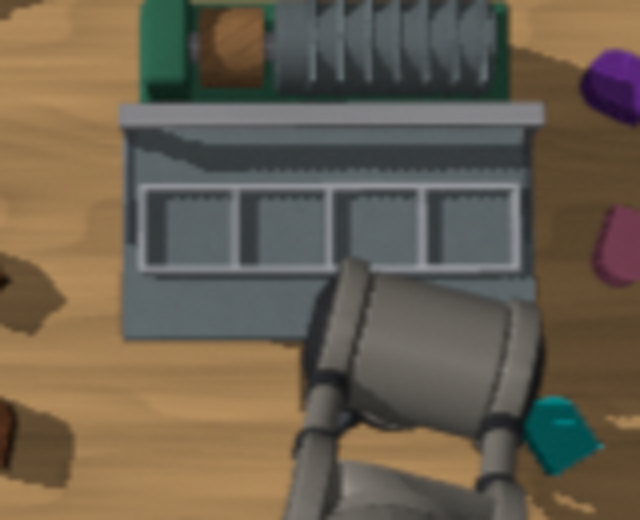

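>>> jog_arm(commands="0 0 0 0 0.8; 0 0 0 0 0.65; 0 0 0 0 0.65; 0 0 0 0 0.65; 0 -50 0 0 0.65; 0 -100 0 0 0.65; 0 -150 0 0 0.65; 0 -180 0 0 0.65; 0 -180 0 0 0.65")

```text
t: 9.7
ee_pos: [0.47, -0.0331, 0.2645]
tool_rot: [-0.669, 0.671, 0.227, -0.224]
contact_force: [-0.3, -0.1, 0.1]
grip_width: 0.354
```

```bash
python3 - <<'E'
from meas import *
p,d=grab_frame("scene"); heels("scene",p,d)
C=cloud("scene",d)
m=((C[...,2]>.137)&(C[...,2]<.147)&(abs(C[...,1])<0.165)&(C[...,0]>.54)&(C[...,0]<.64)&(d>0))
P=C[m]; print('walls',m.sum(),cv2.minAreaRect((P[:,:2]*1000).astype(np.float32)))
p,d=grab_frame("top"); heels("top",p,d)
C=cloud("top",d)
m=((C[...,2]>.137)&(C[...,2]<.147)&(abs(C[...,1])<0.165)&(C[...,0]>.54)&(C[...,0]<.64)&(d>0))
P=C[m]; print('walls',m.sum(),cv2.minAreaRect((P[:,:2]*1000).astype(np.float32)))
z=cv2.resize(p[100:250,220:480,::-1],None,fx=3,fy=3,interpolation=cv2.INTER_CUBIC); cv2.imwrite("pics/top3z.png",z)
plan(459.3,34.7,261,67.3+58)
E
```

```text
[199. 192.] 131 [ 40.   8. 110.] [ 437.6 -301.2] [ 62.4 123.4] 33.7 z 39.8
[233. 194.] 106 [ 88. 129. 151.] [ 436.5 -187.9] [55.9 46.7] 35.8 z 39.8
[387. 209.] 217 [ 12. 121. 103.] [436.  290.8] [46.2 64.8] 78.7 z 39.6
[167. 222.] 231 [ 12. 122.  97.] [ 573.8 -360.8] [60.5 45.5] 36.2 z 39.9
[201. 232.] 260 [174.  91. 132.] [ 596.1 -247.4] [49.3 61.3] 71.9 z 39.9
[392. 244.] 274 [ 12. 121. 101.] [571.2 311.1] [60.3 47.3] 43.0 z 40.0
[563. 299.] 486 [  2. 181. 125.] [679.9 724.9] [340.5 162. ] 48.7 z 39.8
[587. 259.] 457 [  2. 176. 107.] [545.4 831.9] [279.9 123.2] 53.9 z 40.0
[152. 262.] 62 [ 24.   23.  219.5] [ 717.3 -347.8] [20.2 46.9] 41.8 z 40.1
[185. 272.] 315 [141. 121. 136.] [ 738.5 -242.4] [62.2 47. ] 62.9 z 39.9
[429. 281.] 83 [ 21.  30. 142.] [676.6 412.1] [71.8 31.6] 77.1 z 39.8
[276. 297.] 321 [68. 62. 93.] [783.6  13.9] [  8.3 297.8] 1.4 z 40.2
walls 530 ((588.6041870117188, 10.157806396484375), (73.5667953491211, 292.3819885253906), 0.5898241400718689)
[247. 101.] 218 [ 17.  124.   98.5] [825.6 315.9] [144.3  48.2] 89.9 z 41.8
[312.  96.] 69 [ 11. 147.  28.] [845.8 106.2
[... 280 characters left out ...]
04.  639.1] [  6.1 197.4] 84.4 z 39.5
[515. 165.] 585 [ 12. 167.  60.] [ 617.2 -569.7] [119.9 184.3] 11.5 z 40.3
[418. 170.] 209 [170. 119. 106.] [ 594.7 -247.3] [45.9 58.1] 71.6 z 39.5
[251. 177.] 223 [ 11. 169.  68.] [569.7 311.3] [61.1 44.9] 45.2 z 39.0
[452. 178.] 234 [ 12. 178.  65.] [ 573.4 -360.9] [59.1 47.4] 35.4 z 39.7
[255. 217.] 230 [ 11. 166.  70.] [435.  289.7] [46.8 58.7] 79.4 z 38.6
walls 283 ((588.1995239257812, 9.9534912109375), (66.7800064086914, 290.1527099609375), 0.6558709740638733)
cur [468.5 -32.7 261.6] jawyaw 127.3 tilt [-0.001  0.    -1.   ] t 9.8 w 0.347 F [-1.  -0.1 -0.6] j6 -140.6 j1 -13.4
target (459.3, 34.7, 261, 125.3) shift [33.5  0.6 59.3] roll 2.0 or -178.0
```

View pics/top3z.png

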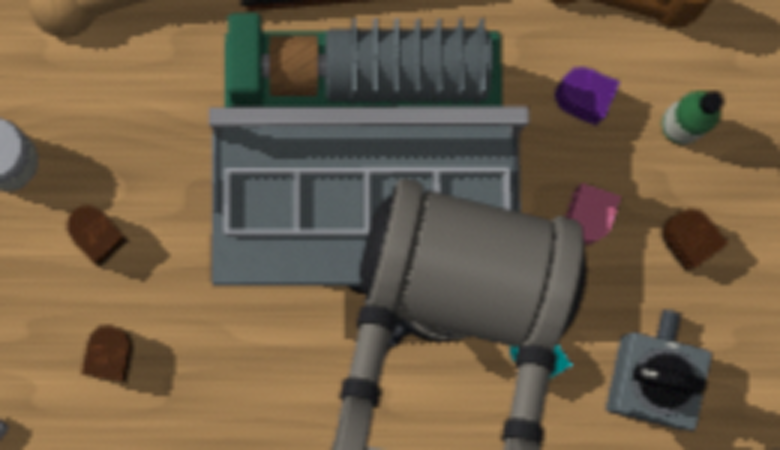

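```bash
python3 - <<'E'
from h import *
plan(568.6,-364.1,150,126)
E
```

```text
cur [468.5 -32.7 261.6] jawyaw 127.3 tilt [-0.001  0.    -1.   ] t 9.8 w 0.347 F [-1.  -0.1 -0.6] j6 -140.6 j1 -13.4
target (568.6, -364.1, 150, 126) shift [-120.9  111.5 -324.4] roll 1.3 or -178.7
```

>>> jog_arm(commands="-20 -10 -54 1 0.4; -40 -10 -108 1 0; -60 -10 -162 1.3 0; -80 -10 -216 1.3 0; -100 -10 -270 1.3 0; -115 20 -310 1.3 0; -121 60 -324.4 1.3 0; -121 110 -324.4 1.3 0; -121 111 -324.4 1.3 0; -121 111 -324.4 1.3 0")

```text
t: 11.05
ee_pos: [0.5695, -0.3643, 0.1522]
tool_rot: [-0.672, 0.673, 0.219, -0.218]
contact_force: [1.3, -0.5, 0.6]
grip_width: 1.001
```

```bash
python3 - <<'E'
from meas import *
p,d=grab_frame("scene"); 
for o in heels("scene",p,d,show=False):
    if 9<o[2][0]<14: print(o)
z=cv2.resize(p[130:280,100:340,::-1],None,fx=3.2,fy=3.2,interpolation=cv2.INTER_CUBIC); cv2.imwrite("pics/s4.png",z)
plan(568.6,-364.1,14,126)
E
```

```text
(array([387., 209.]), np.int32(216), array([ 12., 121., 103.]), array([436.3, 290.6]), array([46.7, 64.1]), 76.4)
(array([167., 222.]), np.int32(234), array([ 12., 122.,  97.]), array([ 574. , -360.6]), array([66.1, 45.6]), 36.5)
(array([392., 245.]), np.int32(278), array([ 12., 121., 101.]), array([570.7, 310.9]), array([61.4, 49.1]), 42.9)
cur [ 570.  -364.6  153.5] jawyaw 126.0 tilt [ 0.002 -0.002 -1.   ] t 11.1 w 1.001 F [ 0.6 -0.5 -0. ] j6 -165.1 j1 -39.1
target (568.6, -364.1, 14, 126) shift [ -0.9 139.4   1.6] roll -0.0 or 180.0
```

View pics/s4.png

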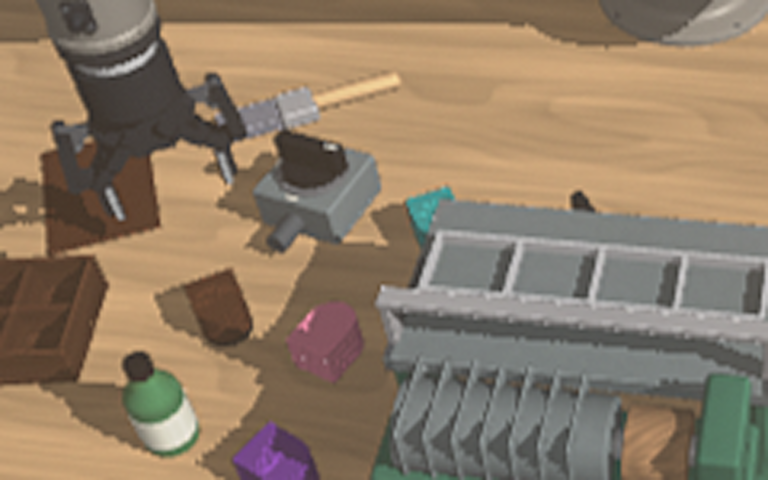

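>>> jog_arm(commands="-0.5 50 1 0 0; -0.5 90 1 0 0; -0.5 120 1 0 0; -0.5 138 1 0 0; -0.5 138 1 0 0; -0.5 138 1 0 0.4; -0.5 138 1 0 0.7; -0.5 138 1 0 0.7; -0.5 138 1 0 0.7; -0.5 138 1 0 0.7; -0.5 138 1 0 0.7", squeeze=40)

```text
t: 12.48
ee_pos: [0.5689, -0.3643, 0.0151]
tool_rot: [-0.672, 0.673, 0.219, -0.218]
contact_force: [0.4, -0.4, 6.6]
grip_width: 0.529
```

>>> jog_arm(commands="0 -30 0 0 0.7; 0 -70 0 0 0.7; 0 -120 0 0 0.7; 0 -170 0 0 0.7; 0 -205 0 0 0.7; 0 -205 0 0 0.7")

```text
t: 13.22
ee_pos: [0.5691, -0.3644, 0.222]
tool_rot: [-0.67, 0.675, 0.22, -0.217]
contact_force: [-0.7, 0.2, -1.0]
grip_width: 0.53
```

```bash
python3 - <<'E'
from h import *
plan(589.7,-92,220,0.7)
E
```

```text
cur [ 569.1 -364.4  222. ] jawyaw 126.0 tilt [ 0.005 -0.004 -1.   ] t 13.22 w 0.53 F [-0.7  0.2 -1. ] j6 -165.1 j1 -39.1
target (589.7, -92, 220, 0.7) shift [176.6   0.9 208.4] roll -54.7 or 125.3
```

>>> jog_arm(commands="15 0 17 10.4 0.7; 30 0 35 20.8 0.7; 45 0 53 31.2 0.7; 60 0 71 41.6 0.7; 75 0 89 52 0.7; 90 0 107 62.5 0.7; 105 0 124 73 0.7; 120 0 141 83.5 0.7; 135 0 159 94 0.7; 150 0 177 104.5 0.7; 165 0 195 115 0.7; 176.6 0 208.4 125.3 0.7")

```text
t: 14.72
ee_pos: [0.5877, -0.0899, 0.2162]
tool_rot: [-0.501, 0.502, -0.5, 0.497]
contact_force: [0.4, 0.4, -0.6]
grip_width: 0.53
```

```bash
python3 - <<'E'
from h import *
plan(589.7,-92,147,0.7)
for n,c in (("top",(340,110,470,240)),("scene",(180,130,340,260))):
    p,d=grab_frame(n); x0,y0,x1,y1=c
    cv2.imwrite(f"pics/{n}5.png",cv2.resize(p[y0:y1,x0:x1,::-1],None,fx=4,fy=4,interpolation=cv2.INTER_CUBIC))
plan(589.7,-92,147,0.7)
E
```

```text
cur [587.7 -89.9 216.2] jawyaw 0.4 tilt [-0.003  0.001 -1.   ] t 14.72 w 0.53 F [ 0.4  0.4 -0.6] j6 -16.4 j1 -16.1
target (589.7, -92, 147, 0.7) shift [ 2.1 69.2  2.2] roll -0.3 or 179.7
cur [587.8 -89.3 216.5] jawyaw 0.7 tilt [-0.003  0.001 -1.   ] t 14.82 w 0.53 F [-0.4 -0.7 -2.5] j6 -16.8 j1 -16.0
target (589.7, -92, 147, 0.7) shift [ 2.8 69.5  2. ] roll 0.0 or -180.0
```

View pics/scene5.png

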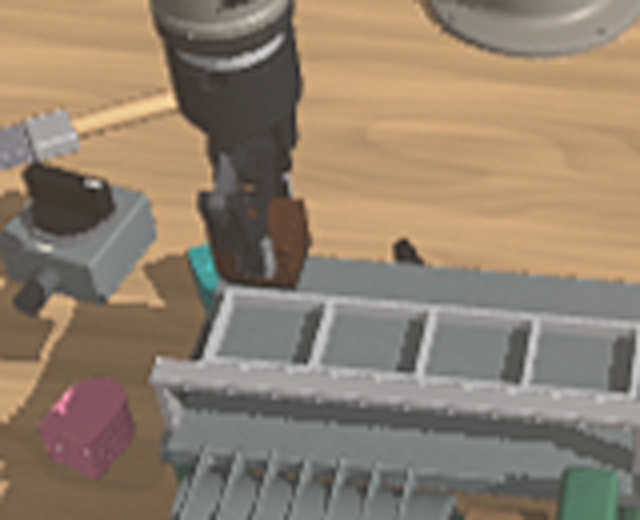

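>>> jog_arm(commands="2.3 0 2 0 0.7; 2.3 20 2 0 0.7; 2.3 40 2 0 0.7; 2.3 55 2 0 0.7; 2.3 64 2 0 0.7; 2.3 69 2 0 0.7; 2.3 71 2 0 0.7; 2.3 71 2 0 0.7")

```text
t: 15.82
ee_pos: [0.5905, -0.0913, 0.1502]
tool_rot: [0.504, -0.502, 0.497, -0.496]
contact_force: [-8.0, 11.9, 17.5]
grip_width: 0.534
```

```bash
python3 - <<'E'
from h import *
plan(589.7,-92,145,0.7)
p,d=grab_frame("scene"); x0,y0,x1,y1=(180,130,340,260)
cv2.imwrite(f"pics/scene6.png",cv2.resize(p[y0:y1,x0:x1,::-1],None,fx=4,fy=4,interpolation=cv2.INTER_CUBIC))
E
```

```text
cur [590.5 -91.3 150.2] jawyaw 0.7 tilt [ 0.001  0.003 -1.   ] t 15.82 w 0.534 F [-8.  11.9 17.5] j6 -17.0 j1 -16.2
target (589.7, -92, 145, 0.7) shift [ 0.7  5.2 -0.8] roll 0.0 or -180.0
```

View pics/scene6.png

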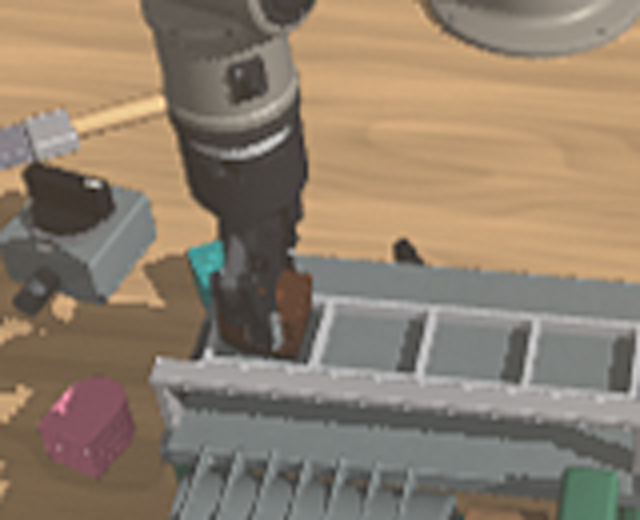

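```bash
python3 - <<'E'
from h import *
for n in("scene","top"):
    p,d=grab_frame(n); C=cloud(n,d); hs=cv2.cvtColor(p,cv2.COLOR_RGB2HSV)
    m=(hs[...,0]<20)&(hs[...,1]>90)&(C[...,0]>.53)&(C[...,0]<.65)&(C[...,1]>-.18)&(C[...,1]<-.04)&(C[...,2]>.12)
    P=C[m]*1000; print(n,m.sum()); 
    if m.sum(): print(np.percentile(P,[2,50,98],axis=0).round(1)); T=P[P[:,2]>np.percentile(P[:,2],90)-6]; print(T.min(0),T.max(0))
    x0,y0,x1,y1=(340,110,470,240) if n=="top" else (210,180,290,245)
    f=5 if n=="top" else 8
    cv2.imwrite(f"pics/{n}7.png",cv2.resize(p[y0:y1,x0:x1,::-1],None,fx=f,fy=f,interpolation=cv2.INTER_CUBIC))
E
```

```text
scene 155
[[ 561.8 -148.1  143.5]
 [ 592.6  -76.5  173.5]
 [ 612.4  -69.5  507.7]]
[ 532.81729554 -159.09304555  310.5541793 ] [609.88396783 -45.30806344 509.4266727 ]
top 56
[[ 546.2 -160.4  168.1]
 [ 575.7 -147.2  481.7]
 [ 631.7  -66.4  493.3]]
[ 557.60033599 -159.96057067  485.15197715] [ 608.06498181 -152.55526126  496.5568369 ]
```

View pics/scene7.png

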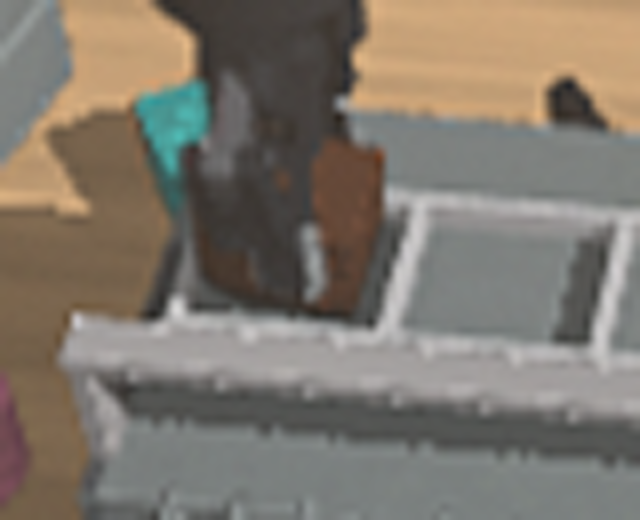

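```bash
python3 - <<'E'
from h import *
for z in(.13,.135,.142,.148): print(z,ray("scene",[210+350/8-.5,210+260/8-.5,210+200/8-.5],[180+317/8-.5,180+303/8-.5,180+280/8-.5],z).round(4).tolist())
p,d=grab_frame("scene"); C=cloud("scene",d)
for u in range(249,258,2): print(u,[tuple((C[v,u]*1000).round().astype(int)) for v in range(196,224,2)])
E
```

```text
0.13 [[0.6059, -0.0766, 0.13], [0.6037, -0.1086, 0.13], [0.5961, -0.1317, 0.13]]
0.135 [[0.6101, -0.0749, 0.135], [0.6079, -0.1067, 0.135], [0.6004, -0.1298, 0.135]]
0.142 [[0.616, -0.0726, 0.142], [0.6138, -0.1042, 0.142], [0.6063, -0.127, 0.142]]
0.148 [[0.621, -0.0706, 0.148], [0.6188, -0.102, 0.148], [0.6114, -0.1246, 0.148]]
249 [(np.int64(609), np.int64(-75), np.int64(223)), (np.int64(612), np.int64(-75), np.int64(219)), (np.int64(579), np.int64(-89), np.int64(176)), (np.int64(585), np.int64(-88), np.int64(175)), (np.int64(591), np.int64(-87), np.int64(173)), (np.int64(600), np.int64(-84), np.int64(176)), (np.int64(610), np.int64(-81), np.int64(179)), (np.int64(614), np.int64(-80), np.int64(175)), (np.int64(616), np.int64(-81), np.int64(169)), (np.int64(614), np.int64(-83), np.int64(159)), (np.int64(616), np.int64(-83), np.int64(153)), (np.int64(612), np.int64(-86), np.int64(140)), (np.int64(619), np.int64(-84), np.int64(140)), (np.int64(661), np.int64(-68), np.int64(183))]
251 [(np.int64(563), np.int64(-88), np.int64(175)), (np.int64(569), np.int64(-86), np.int64(174)), (np.in
[... 1846 characters left out ...]
(661), np.int64(-52), np.int64(185))]
257 [(np.int64(516), np.int64(-88), np.int64(128)), (np.int64(569), np.int64(-70), np.int64(176)), (np.int64(570), np.int64(-70), np.int64(169)), (np.int64(570), np.int64(-71), np.int64(161)), (np.int64(568), np.int64(-73), np.int64(150)), (np.int64(569), np.int64(-73), np.int64(144)), (np.int64(565), np.int64(-76), np.int64(130)), (np.int64(573), np.int64(-74), np.int64(131)), (np.int64(579), np.int64(-73), np.int64(129)), (np.int64(586), np.int64(-71), np.int64(130)), (np.int64(593), np.int64(-69), np.int64(130)), (np.int64(600), np.int64(-68), np.int64(130)), (np.int64(618), np.int64(-62), np.int64(142)), (np.int64(622), np.int64(-61), np.int64(138))]
```

>>> jog_arm(commands="0 -8 0 0 0.7; 0 -10 0 0 0.7; -4 -10 0 0 0.7; -4 -10 0 0 0.7; -4 -4 0 0 0.7; -4 0 0 0 0.7; -4 0 0 0 0.7; -4 0 0 0 0.7")

```text
t: 17.02
ee_pos: [0.5903, -0.0893, 0.1469]
tool_rot: [-0.503, 0.503, -0.497, 0.497]
contact_force: [-0.6, 1.0, -1.6]
grip_width: 0.53
```

```bash
python3 - <<'E'
from h import *
plan(589.7,-88,146,0.7)
E
```

```text
cur [590.3 -89.3 146.9] jawyaw 0.7 tilt [-0.001  0.    -1.   ] t 17.02 w 0.53 F [-0.6  1.  -1.6] j6 -16.6 j1 -16.0
target (589.7, -88, 146, 0.7) shift [-1.3  0.9 -0.6] roll -0.0 or 180.0
```

>>> jog_arm(commands="0 1 0 0 0.7; 0 1.5 0 0 0.7; 0 2 0 0 0.7; 0 2 0 0 0.7")

```text
t: 17.52
ee_pos: [0.5906, -0.0894, 0.1462]
tool_rot: [0.503, -0.503, 0.497, -0.497]
contact_force: [-3.1, 1.8, 5.5]
grip_width: 0.527
```

Floor contact. Release gently and rise.

>>> jog_arm(commands="0 0 0 0 0.35; 0 0 0 0 0.3; 0 0 0 0 0.3; 0 -20 0 0 0.3; 0 -60 0 0 0.3; 0 -110 0 0 0.3; 0 -110 0 0 0.3")

```text
t: 18.4
ee_pos: [0.5925, -0.0901, 0.2598]
tool_rot: [0.504, -0.501, 0.494, -0.5]
contact_force: [-0.2, 0.2, -0.2]
grip_width: 0.701
```

```bash
python3 - <<'E'
from meas import *
plan(565.9,307,250,-46)
plan(429.6,291,250,80)
for n in("scene","top"):
    p,d=grab_frame(n)
    for o in heels(n,p,d,show=False):
        if 9<o[2][0]<14: print(n,*o[:1],*o[3:])
    x0,y0,x1,y1=(230,110,430,240) if n=="top" else (190,150,430,270)
    f=4 if n=="top" else 3.3
    cv2.imwrite(f"pics/{n}8.png",cv2.resize(p[y0:y1,x0:x1,::-1],None,fx=f,fy=f,interpolation=cv2.INTER_CUBIC))
E
```

```text
cur [592.5 -90.1 259.8] jawyaw 0.7 tilt [ 0.009 -0.003 -1.   ] t 18.4 w 0.701 F [-0.2  0.2 -0.2] j6 -16.6 j1 -16.0
target (565.9, 307, 250, -46) shift [-397.4    8.5  -22.1] roll 46.7 or -133.3
cur [592.5 -90.1 259.8] jawyaw 0.7 tilt [ 0.009 -0.003 -1.   ] t 18.4 w 0.701 F [-0.2  0.2 -0.2] j6 -16.6 j1 -16.0
target (429.6, 291, 250, 80) shift [-383.     7.4 -158.5] roll -79.3 or 100.7
scene [387. 209.] [435.8 290.8] [45.5 62.6] 80.6
scene [392. 244.] [571.5 310.9] [60.3 48.9] 44.0
top [314.  96.] [844.8  94.1] [ 10.2 108.6] 1.2
top [515. 164.] [ 617.6 -570.2] [120.6 184.5] 11.5
top [251. 177.] [569.2 311.1] [59.5 44.7] 45.6
top [255. 217.] [435.2 290. ] [45.6 58.5] 81.2
```

View pics/scene8.png

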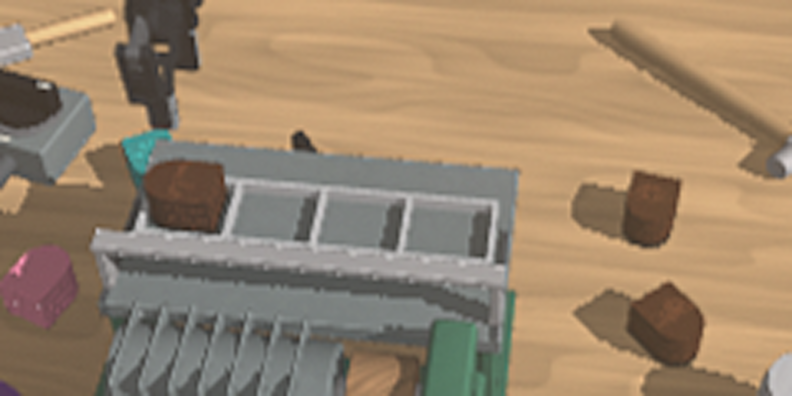

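>>> jog_arm(commands="-55 0 -3 6 0.2; -110 0 -6 12 0; -165 0 -9 19 0; -220 0 -12 26 0; -275 0 -15 33 0; -330 0 -18 40 0; -375 0 -20 46.5 0; -398 0 -21 46.5 0; -398 60 -21 46.5 0; -398 110 -21 46.5 0; -398 110 -21 46.5 0")

```text
t: 19.88
ee_pos: [0.5624, 0.3063, 0.1403]
tool_rot: [-0.262, 0.27, -0.655, 0.655]
contact_force: [0.1, -0.2, -0.1]
grip_width: 0.998
```

```bash
python3 - <<'E'
from meas import *
plan(567,308,15,-45.6)
p,d=grab_frame("scene")
for o in heels("scene",p,d,show=False):
        if 9<o[2][0]<14: print(*o[:1],*o[3:])
plan(567,308,15,-45.6)
E
```

```text
cur [562.4 306.3 140.3] jawyaw -45.8 tilt [-0.01  -0.004 -1.   ] t 19.88 w 0.998 F [ 0.1 -0.2 -0.1] j6 67.5 j1 21.7
target (567, 308, 15, -45.6) shift [ -5.7 125.2   2.5] roll -0.2 or 179.8
[392. 244.] [571.8 311.4] [60.6 49.2] 42.0
cur [564.4 307.2 143.9] jawyaw -45.8 tilt [-0.004 -0.002 -1.   ] t 19.93 w 1.006 F [ 1.1 -0.   1.4] j6 67.5 j1 21.7
target (567, 308, 15, -45.6) shift [ -2.9 128.8   1.4] roll -0.2 or 179.8
```

>>> jog_arm(commands="-3 50 1.4 0 0; -3 90 1.4 0 0; -3 115 1.4 0 0; -3 128 1.4 0 0; -3 128 1.4 0 0; -3 128 1.4 0 0.4; -3 128 1.4 0 0.7; -3 128 1.4 0 0.7; -3 128 1.4 0 0.7; -3 128 1.4 0 0.7; -3 128 1.4 0 0.7", squeeze=40)

```text
t: 21.3
ee_pos: [0.5689, 0.3096, 0.0187]
tool_rot: [-0.267, 0.265, -0.655, 0.655]
contact_force: [-0.8, -0.8, 5.8]
grip_width: 0.527
```

>>> jog_arm(commands="0 -30 0 0 0.7; 0 -70 0 0 0.7; 0 -120 0 0 0.7; 0 -170 0 0 0.7; 0 -205 0 0 0.7; 0 -205 0 0 0.7")

```text
t: 22.05
ee_pos: [0.5692, 0.3099, 0.2257]
tool_rot: [-0.268, 0.264, -0.655, 0.655]
contact_force: [-0.1, 0.7, -2.5]
grip_width: 0.533
```

```bash
python3 - <<'E'
from h import *
plan(587.1,112,218,0.7)
E
```

```text
cur [569.2 309.9 225.7] jawyaw -45.8 tilt [ 0.006  0.002 -1.   ] t 22.05 w 0.533 F [-0.1  0.7 -2.5] j6 67.6 j1 21.8
target (587.1, 112, 218, 0.7) shift [125.1   7.4 154.4] roll -46.5 or 133.5
```

>>> jog_arm(commands="20 0 22 -7 0.7; 40 2 46 -14 0.7; 60 4 70 -21 0.7; 80 5 94 -28 0.7; 100 6 120 -36 0.7; 118 7 145 -42 0.7; 125 7 154.4 -46.5 0.7; 125 7 154.4 -46.5 0.7; 125 7 154.4 -46.5 0.7")

```text
t: 23.18
ee_pos: [0.5855, 0.112, 0.2144]
tool_rot: [-0.502, 0.503, -0.498, 0.497]
contact_force: [0.1, -0.7, -0.2]
grip_width: 0.533
```

```bash
python3 - <<'E'
from h import *
for n in ("scene","top"):
    p,d=grab_frame(n); C=cloud(n,d)*1000; hs=cv2.cvtColor(p,cv2.COLOR_RGB2HSV)
    m=(hs[...,0]<20)&(hs[...,1]>80)&(C[...,0]>530)&(C[...,0]<650)&(C[...,1]>50)&(C[...,1]<180)&(C[...,2]>180)&(C[...,2]<260)
    P=C[m]; print(n,len(P),np.percentile(P,[1,50,99],axis=0).round(1).tolist() if len(P) else '')
    x0,y0,x1,y1=(230,110,430,240) if n=="top" else (300,140,390,240)
    f=4 if n=="top" else 6
    cv2.imwrite(f"pics/{n}9.png",cv2.resize(p[y0:y1,x0:x1,::-1],None,fx=f,fy=f,interpolation=cv2.INTER_CUBIC))
plan(587.1,114.5,150,0.7)
E
```

```text
scene 263 [[564.2, 87.8, 198.2], [598.4, 129.8, 229.6], [608.1, 145.8, 238.4]]
top 35 [[560.0, 88.9, 211.7], [565.5, 128.8, 233.7], [573.6, 143.1, 239.0]]
cur [585.7 112.3 214.8] jawyaw 0.7 tilt [-0.001  0.    -1.   ] t 23.27 w 0.532 F [ 0.3 -0.  -1.8] j6 2.8 j1 3.5
target (587.1, 114.5, 150, 0.7) shift [-2.2 64.8  1.5] roll -0.0 or 180.0
```

View pics/scene9.png

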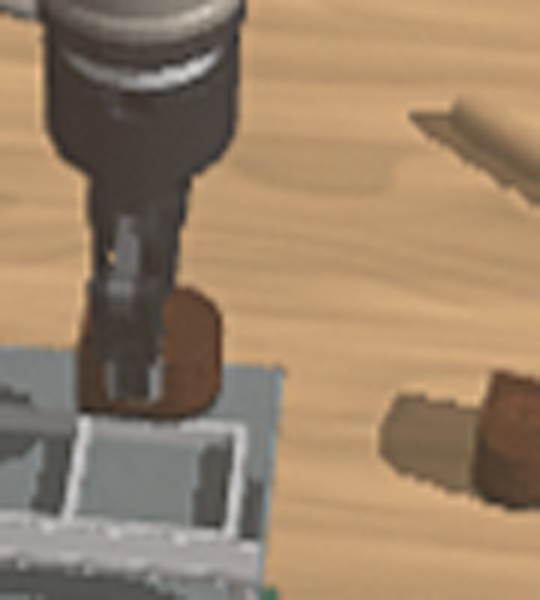

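>>> jog_arm(commands="-1.3 0 1.5 0 0.7; -1.3 20 1.5 0 0.7; -1.3 40 1.5 0 0.7; -1.3 55 1.5 0 0.7; -1.3 61 1.5 0 0.7; -1.3 64 1.5 0 0.7; -1.3 65.5 1.5 0 0.7; -1.3 66.5 1.5 0 0.7; -1.3 66.5 1.5 0 0.7")

```text
t: 24.4
ee_pos: [0.5876, 0.1128, 0.1491]
tool_rot: [0.503, -0.503, 0.497, -0.497]
contact_force: [0.5, -0.0, -1.5]
grip_width: 0.529
```

>>> jog_arm(commands="0 1 0 0 0.7; 0 1.5 0 0 0.7; 0 2 0 0 0.7; 0 2 0 0 0.7")

```text
t: 24.9
ee_pos: [0.5877, 0.1128, 0.1487]
tool_rot: [0.503, -0.503, 0.497, -0.498]
contact_force: [-3.1, -0.1, 9.8]
grip_width: 0.531
```

>>> jog_arm(commands="0 0 0 0 0.35; 0 0 0 0 0.3; 0 0 0 0 0.3; 0 -20 0 0 0.3; 0 -60 0 0 0.3; 0 -110 0 0 0.3; 0 -110 0 0 0.3")

```text
t: 25.78
ee_pos: [0.5894, 0.113, 0.2612]
tool_rot: [0.505, -0.501, 0.495, -0.499]
contact_force: [-0.2, -0.8, -0.9]
grip_width: 0.698
```

```bash
python3 - <<'E'
from meas import *
for n in("scene","top"):
    p,d=grab_frame(n)
    for o in heels(n,p,d,show=False):
        if 9<o[2][0]<14: print(n,*o[:1],*o[3:])
    x0,y0,x1,y1=(230,110,470,240) if n=="top" else (190,150,430,270)
    f=3.3
    cv2.imwrite(f"pics/{n}10.png",cv2.resize(p[y0:y1,x0:x1,::-1],None,fx=f,fy=f,interpolation=cv2.INTER_CUBIC))
plan(431,290.8,250,80)
E
```

```text
scene [387. 209.] [435.7 290.8] [45.8 63.7] 80.9
top [312.  97.] [843.9 106.1] [11.8 84.8] 0.9
top [515. 165.] [ 617.5 -571.5] [120.1 185.6] 11.6
top [255. 217.] [435.3 290.2] [45.9 58.8] 80.4
cur [587.4 112.8 256.6] jawyaw 0.7 tilt [ 0. -0. -1.] t 25.88 w 0.698 F [-1.2 -0.5 -1.4] j6 2.9 j1 3.5
target (431, 290.8, 250, 80) shift [-179.8    6.6 -154.3] roll -79.3 or 100.7
```

View pics/scene10.png

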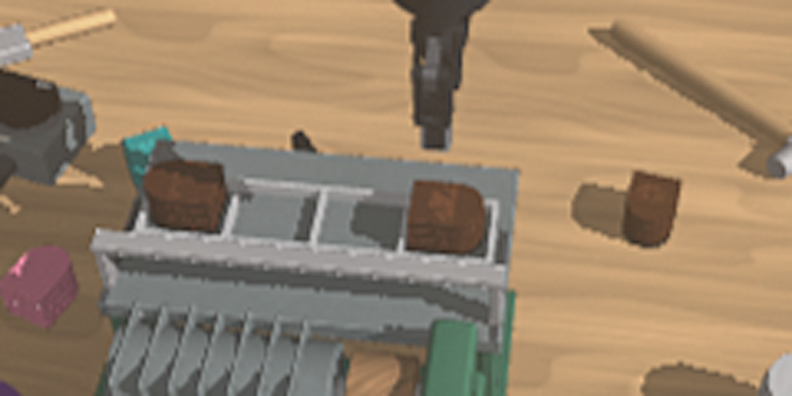

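>>> jog_arm(commands="-24 0 -20 -10 0.2; -48 0 -40 -20 0; -72 0 -62 -30 0; -96 0 -82 -40 0; -120 2 -104 -50 0; -144 4 -124 -60 0; -165 6 -142 -70 0; -180 20 -154 -79 0; -180 60 -154 -79 0; -180 110 -154 -79 0; -180 110 -154 -79 0")

```text
t: 27.25
ee_pos: [0.4283, 0.2895, 0.1425]
tool_rot: [-0.702, 0.706, -0.067, 0.06]
contact_force: [0.5, -1.0, -0.5]
grip_width: 0.998
```

```bash
python3 - <<'E'
from meas import *
p,d=grab_frame("scene")
for o in heels("scene",p,d,show=False):
        if 9<o[2][0]<14: print(*o[:1],*o[3:])
plan(430.5,291,17,80.5)
E
```

```text
[387. 209.] [436.3 290.4] [46.  61.2] 80.4
cur [430.2 290.4 145.2] jawyaw 79.7 tilt [-0.005 -0.002 -1.   ] t 27.3 w 0.998 F [0.8 0.  0.8] j6 -54.1 j1 25.6
target (430.5, 291, 17, 80.5) shift [  0.7 128.2   1.1] roll -0.8 or 179.2
```

>>> jog_arm(commands="0 50 0.5 -0.7 0; 0 90 0.5 -0.7 0; 0 115 0.5 -0.7 0; 0 129 0.5 -0.7 0; 0 129 0.5 -0.7 0; 0 129 0.5 -0.7 0.4; 0 129 0.5 -0.7 0.7; 0 129 0.5 -0.7 0.7; 0 129 0.5 -0.7 0.7; 0 129 0.5 -0.7 0.7; 0 129 0.5 -0.7 0.7", squeeze=40)

```text
t: 28.68
ee_pos: [0.4322, 0.2918, 0.019]
tool_rot: [0.705, -0.704, 0.059, -0.06]
contact_force: [-0.8, 0.4, 5.7]
grip_width: 0.529
```

>>> jog_arm(commands="0 -30 0 0 0.7; 0 -70 0 0 0.7; 0 -120 0 0 0.7; 0 -170 0 0 0.7; 0 -205 0 0 0.7; 0 -205 0 0 0.7")

```text
t: 29.42
ee_pos: [0.4327, 0.2921, 0.2259]
tool_rot: [0.706, -0.703, 0.057, -0.061]
contact_force: [-0.2, -1.0, -1.1]
grip_width: 0.528
```

```bash
python3 - <<'E'
from h import *
plan(588,51,218,0.7)
E
```

```text
cur [432.7 292.1 225.9] jawyaw 80.4 tilt [ 0.006  0.003 -1.   ] t 29.43 w 0.528 F [-0.2 -1.  -1.1] j6 -54.8 j1 25.6
target (588, 51, 218, 0.7) shift [ 193.4    8.2 -211.8] roll 79.7 or -100.3
```

>>> jog_arm(commands="24 0 -26 10 0.7; 48 0 -52 20 0.7; 72 0 -79 30 0.7; 96 0 -105 40 0.7; 120 0 -131 50 0.7; 145 2 -158 60 0.7; 170 4 -186 70 0.7; 193.4 8 -211.8 79.7 0.7; 193.4 8 -211.8 79.7 0.7; 193.4 8 -211.8 79.7 0.7")

```text
t: 30.68
ee_pos: [0.5859, 0.0507, 0.2136]
tool_rot: [-0.503, 0.504, -0.497, 0.496]
contact_force: [-0.9, 0.6, -0.9]
grip_width: 0.528
```

```bash
python3 - <<'E'
from h import *
for n in ("scene","top"):
    p,d=grab_frame(n); C=cloud(n,d)*1000; hs=cv2.cvtColor(p,cv2.COLOR_RGB2HSV)
    m=(hs[...,0]<20)&(hs[...,1]>80)&(C[...,0]>530)&(C[...,0]<650)&(C[...,1]>-20)&(C[...,1]<110)&(C[...,2]>185)&(C[...,2]<260)
    P=C[m]; print(n,len(P),np.percentile(P,[1,50,99],axis=0).round(1).tolist() if len(P) else '')
    x0,y0,x1,y1=(230,110,430,240) if n=="top" else (260,140,390,240)
    f=4 if n=="top" else 6
    cv2.imwrite(f"pics/{n}11.png",cv2.resize(p[y0:y1,x0:x1,::-1],None,fx=f,fy=f,interpolation=cv2.INTER_CUBIC))
plan(588,51,150,0.7)
E
```

```text
scene 235 [[562.4, 17.0, 197.8], [600.5, 63.5, 228.1], [608.3, 74.3, 237.1]]
top 28 [[560.1, 21.0, 215.6], [566.1, 64.6, 232.8], [573.2, 72.0, 238.5]]
cur [586.   51.3 214.4] jawyaw 0.8 tilt [-0.001  0.    -1.   ] t 30.77 w 0.529 F [-0.7  0.3 -1.6] j6 -3.3 j1 -2.5
target (588, 51, 150, 0.7) shift [ 0.3 64.4  2. ] roll 0.1 or -179.9
```

View pics/scene11.png

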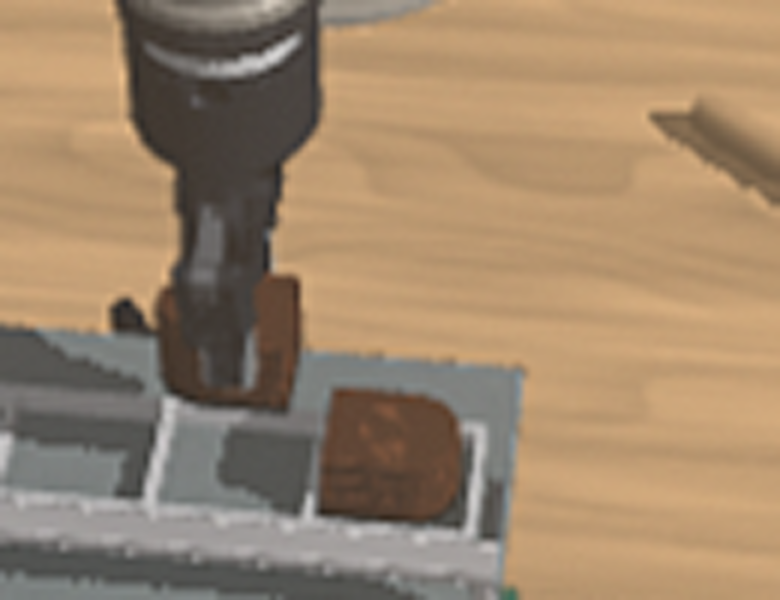

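>>> jog_arm(commands="-0.5 0 1.8 0 0.7; -0.5 20 1.8 0 0.7; -0.5 40 1.8 0 0.7; -0.5 55 1.8 0 0.7; -0.5 61 1.8 0 0.7; -0.5 64 1.8 0 0.7; -0.5 66 1.8 0 0.7; -0.5 67.5 1.8 0 0.7; -0.5 67.5 1.8 0 0.7")

```text
t: 31.9
ee_pos: [0.5889, 0.0509, 0.149]
tool_rot: [0.503, -0.502, 0.497, -0.498]
contact_force: [-3.2, -0.1, 5.9]
grip_width: 0.531
```

>>> jog_arm(commands="0 0 0 0 0.35; 0 0 0 0 0.3; 0 0 0 0 0.3; 0 -20 0 0 0.3; 0 -60 0 0 0.4; 0 -110 0 0 0.65; 0 -110 0 0 0.65")

```text
t: 32.78
ee_pos: [0.5905, 0.0508, 0.2617]
tool_rot: [0.505, -0.501, 0.495, -0.499]
contact_force: [0.5, 0.2, -0.1]
grip_width: 0.352
```

```bash
python3 - <<'E'
from meas import *
p,d=grab_frame("scene")
C=cloud("scene",d)*1000; hs=cv2.cvtColor(p,cv2.COLOR_RGB2HSV)
for o in heels("scene",p,d,show=False):
    if 9<o[2][0]<14: print(*o[:1],*o[3:])
for yc in(-98,-26,46,118):
    m=(hs[...,0]<20)&(hs[...,1]>80)&(abs(C[...,0]-588)<45)&(abs(C[...,1]-yc)<36)&(C[...,2]>160)&(C[...,2]<180)
    P=C[m]
    if len(P)>50:
        A=np.c_[P[:,:2]-P[:,:2].mean(0),np.ones(len(P))]; print(yc,len(P),np.percentile(P,[2,50,98],axis=0).round(1).tolist())
x0,y0,x1,y1=(190,150,430,270)
cv2.imwrite(f"pics/s12.png",cv2.resize(p[y0:y1,x0:x1,::-1],None,fx=3.3,fy=3.3,interpolation=cv2.INTER_CUBIC))
cv2.imwrite("pics/s12f.png",p[:,:,::-1])
ax,ay=522,8.5
a=np.radians(215.3); plan(ax+68*np.cos(a),ay+68*np.sin(a),240,127)
E
```

```text
-98 278 [[571.4, -126.0, 161.9], [594.0, -96.6, 169.8], [612.6, -71.3, 172.7]]
46 280 [[568.2, 20.9, 161.3], [592.9, 48.9, 169.6], [611.0, 73.9, 173.0]]
118 287 [[567.9, 90.9, 162.2], [591.7, 116.6, 169.7], [610.1, 144.6, 173.0]]
cur [589.3  50.8 259. ] jawyaw 0.7 tilt [ 0.004 -0.    -1.   ] t 32.83 w 0.349 F [-0.6  1.3 -0.6] j6 -3.2 j1 -2.5
target (np.float64(466.5026438745491), np.float64(-30.794318458078372), 240, 127) shift [  80.2   18.5 -123.8] roll 53.7 or -126.3
```

View pics/s12.png

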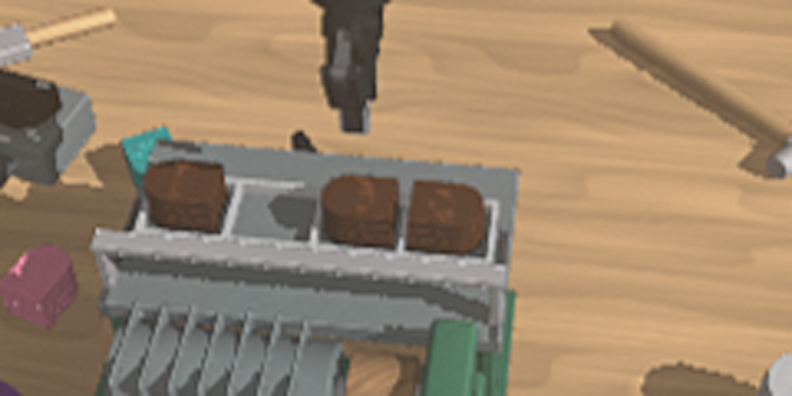

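View pics/s12f.png

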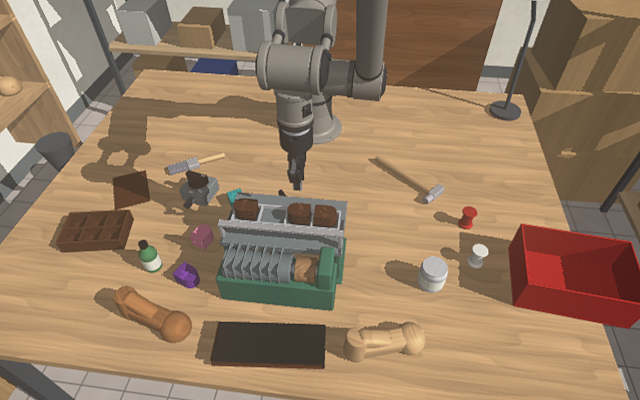

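>>> jog_arm(commands="14 0 -22 9 0.65; 28 5 -44 18 0.65; 42 8 -66 27 0.65; 56 12 -88 36 0.65; 70 15 -108 45 0.65; 80 18 -123 53.7 0.65; 80 18 -123 53.7 0.65; 80 18 -123 53.7 0.65")

```text
t: 33.83
ee_pos: [0.4667, -0.0304, 0.2388]
tool_rot: [0.225, -0.225, 0.671, -0.67]
contact_force: [-0.4, 0.2, -0.5]
grip_width: 0.354
```

```bash
python3 - <<'E'
from h import *
p,d=grab_frame("scene"); C=cloud("scene",d)*1000
m=(abs(C[...,2]-101)<7)&(abs(C[...,1]+30)<60)&(C[...,0]>430)&(C[...,0]<500); m[:, :250]=0
P=C[m]; print(len(P), P.mean(0), np.percentile(P,[2,98],axis=0).round(), )
if len(P): print('ang',np.degrees(np.arctan2(P[:,1].mean()-8.5,P[:,0].mean()-522))%360)
plan(467.2,-30.8,82,-53)
E
```

```text
32 [467.88005433 -29.39996924 102.85132771] [[456. -40.  96.]
 [479. -17. 106.]]
ang 215.0033921723896
cur [466.9 -30.3 238.9] jawyaw -52.9 tilt [-0.  0. -1.] t 33.88 w 0.345 F [ 0.5 -1.1 -0. ] j6 39.8 j1 -13.1
target (467.2, -30.8, 82, -53) shift [  0.  156.9   0.7] roll 0.1 or -179.9
```

>>> jog_arm(commands="0 50 0.3 0 0.65; 0 100 0.3 0 0.65; 0 140 0.3 0 0.65; 0 157 0.3 0 0.65; 0 157 0.3 0 0.65; 0 157 0.3 0 0.65; 0 157 0.3 0 0.95; 0 157 0.3 0 0.95; 0 157 0.3 0 0.95; 0 157 0.3 0 0.95", squeeze=30)

```text
t: 35.12
ee_pos: [0.467, -0.0303, 0.0832]
tool_rot: [0.224, -0.223, 0.671, -0.671]
contact_force: [-1.9, 4.8, 6.7]
grip_width: 0.16
```

```bash
python3 -c "
from arc import *
arc(522,8.5,215.3,146.3,8); arc(522,8.5,215.3,144,1)"
```

```text
[467.  -30.3  83.2] F [-1.9  4.8  6.7] w 0.16010399991746646 yaw -53.08172018227156
[ -1.1  -0.  -10.2] 8.6
[ -3.6  -0.  -20.1] 17.2
[ -7.7   0.  -29.5] 25.9
[-13.    0.  -38.2] 34.5
[-19.7   0.  -45.9] 43.1
[-27.4   0.  -52.6] 51.8
[-36.    0.  -58.1] 60.4
[-45.4   0.1 -62.2] 69.0
[467.  -30.3  83.2] F [-1.9  4.8  6.7] w 0.16010399991746646 yaw -53.08172018227156
[-48.    0.1 -63.1] 71.3
```

>>> jog_arm(commands="-1 0 -10.2 8.6 0.95; -3.6 0 -20 17.2 0.95; -7.7 0 -29.5 25.9 0.95; -13 0 -38 34.5 0.95; -19.7 0 -46 43 0.95; -27.4 0 -52.6 51.8 0.95; -36 0 -58 60.4 0.95; -45.4 0 -62.2 69 0.95; -48 0 -63 71.2 0.95; -48 0 -63 71.2 0.95")

```text
t: 36.38
ee_pos: [0.466, 0.0487, 0.0831]
tool_rot: [0.208, -0.207, -0.676, 0.676]
contact_force: [-7.8, 2.7, 11.1]
grip_width: 0.156
```

```bash
python3 - <<'E'
from h import *
s=observe(); e=np.array(s['ee_pos'])*1000; print('wing ang',180+np.degrees(np.arctan2(8.5-e[1],522-e[0])),e,s['contact_force'])
for n in("top","scene"):
    p,d=grab_frame(n); C=cloud(n,d)
    m=((C[...,2]>.179)&(C[...,2]<.189)&(abs(C[...,1])<0.18)&(C[...,0]>.56)&(C[...,0]<.72)&(d>0))
    P=C[m]; print('bar',m.sum(),cv2.minAreaRect((P[:,:2]*1000).astype(np.float32)))
plan(460,50,83,0)
E
```

```text
wing ang 144.30917749558347 [465.99033138  48.73342743  83.07759025] [-7.77971915  2.67319855 11.07621854]
bar 659 ((606.5494384765625, 9.683120727539062), (19.6821346282959, 315.665283203125), 0.8984748125076294)
bar 731 ((607.4064331054688, 10.800308227539062), (22.70937156677246, 317.3916015625), 0.6723632216453552)
cur [466.   48.7  83.1] jawyaw -124.1 tilt [-0.002 -0.    -1.   ] t 36.48 w 0.157 F [-7.   3.  10.3] j6 120.7 j1 -3.4
target (460, 50, 83, 0) shift [5.7 0.1 2.3] roll 55.9 or -124.1
```

>>> jog_arm(commands="0 0 -2 2 0.95; 0 0 -4 3 0.95; 0 0 -5 4 0.95; 0 0 -5 4 0.95")

```text
t: 36.98
ee_pos: [0.4665, 0.0488, 0.0829]
tool_rot: [0.231, -0.228, -0.665, 0.672]
contact_force: [-15.3, -20.5, 16.2]
grip_width: 0.161
```

```bash
python3 - <<'E'
from h import *
s=observe(); e=np.array(s['ee_pos'])*1000; print('wing ang',180+np.degrees(np.arctan2(8.5-e[1],522-e[0])),e,s['contact_force'],s['wrist_torque'])
for n in("top","scene"):
    p,d=grab_frame(n); C=cloud(n,d)
    m=((C[...,2]>.179)&(C[...,2]<.189)&(abs(C[...,1])<0.18)&(C[...,0]>.56)&(C[...,0]<.72)&(d>0))
    P=C[m]; print('bar',m.sum(),cv2.minAreaRect((P[:,:2]*1000).astype(np.float32)),np.median(P[:,0]))
E
```

```text
wing ang 144.00027465905515 [466.52432477  48.80503101  82.8762746 ] [-15.27285285 -20.45614981  16.20191172] [-3.3104691   2.35453152  1.00988422]
bar 658 ((606.2568969726562, 9.556427001953125), (19.274492263793945, 315.5357360839844), 0.6695185303688049) 0.6064707705982638
bar 741 ((607.777099609375, 10.94903564453125), (22.33445167541504, 317.0506896972656), 0.8779847025871277) 0.6087216048964085
```

>>> jog_arm(commands="0 0 3 -2 0.95; 0 0 3 -2 0.8; 0 0 3 -2 0.65; 0 0 3 -2 0.65; 0 0 3 -2 0.65; 0 -50 3 -2 0.65; 0 -100 3 -2 0.65; 0 -150 3 -2 0.65; 0 -150 3 -2 0.65")

```text
t: 38.2
ee_pos: [0.4702, 0.0502, 0.236]
tool_rot: [-0.217, 0.223, 0.673, -0.671]
contact_force: [0.1, 0.1, -0.5]
grip_width: 0.349
```

```bash
python3 - <<'E'
from h import *
for n in("top","scene"):
    p,d=grab_frame(n); C=cloud(n,d)
    m=((C[...,2]>.179)&(C[...,2]<.189)&(abs(C[...,1])<0.18)&(C[...,0]>.56)&(C[...,0]<.72)&(d>0))
    P=C[m]; print('bar',m.sum(),cv2.minAreaRect((P[:,:2]*1000).astype(np.float32)),np.median(P[:,0]))
    x0,y0,x1,y1=(230,110,470,240) if n=="top" else (160,150,400,270)
    cv2.imwrite(f"pics/{n}13.png",cv2.resize(p[y0:y1,x0:x1,::-1],None,fx=3.3,fy=3.3,interpolation=cv2.INTER_CUBIC))
plan(410.5,-318.6,190,167.5)
E
```

```text
bar 657 ((606.4545288085938, 9.710540771484375), (19.162363052368164, 315.2733459472656), 0.7341854572296143) 0.6066348221002131
bar 734 ((607.4893188476562, 10.789779663085938), (23.67911720275879, 317.45849609375), 0.5402945280075073) 0.6088524087570761
cur [467.9  50.2 232.1] jawyaw -126.2 tilt [ 0. -0. -1.] t 38.3 w 0.35 F [-0.1 -0.  -0.6] j6 123.0 j1 -3.2
target (410.5, -318.6, 190, 167.5) shift [-171.6   42.1  331.5] roll 66.3 or -113.7
```

View pics/scene13.png

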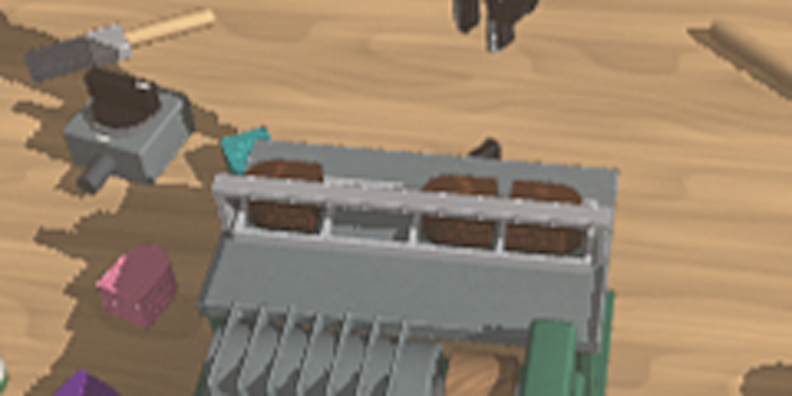

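View pics/top13.png

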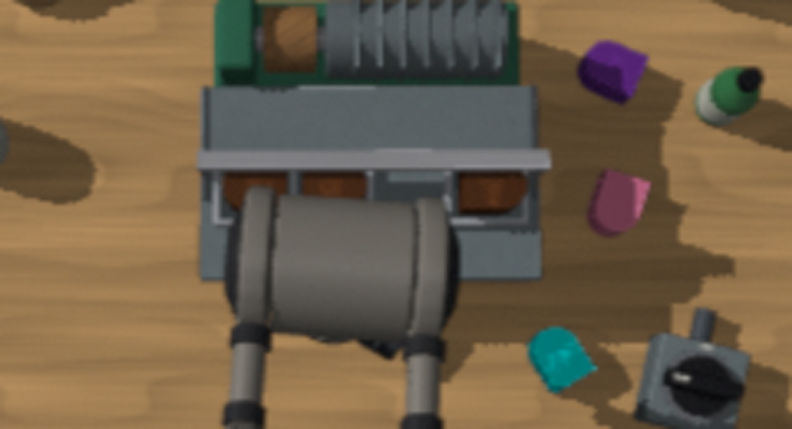

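>>> jog_arm(commands="-17 0 33 -10.3 0.5; -34 0 66 -20.6 0.4; -51 0 99 -31 0.4; -68 0 132 -41.3 0.4; -85 0 165 -51.6 0.4; -102 0 198 -62 0.4; -119 0 231 -72.3 0.4; -136 0 264 -82.6 0.4; -153 0 297 -93 0.4; -171.6 10 331.5 -103.4 0.4; -171.6 30 331.5 -113.7 0.4; -171.6 42 331.5 -113.7 0.4")

```text
t: 39.8
ee_pos: [0.4095, -0.318, 0.1874]
tool_rot: [0.442, -0.442, 0.554, -0.55]
contact_force: [-0.4, -0.3, -0.4]
grip_width: 0.604
```

```bash
python3 - <<'E'
from h import *
plan(411,-318.8,71,167.5)
E
```

```text
cur [ 409.5 -318.   187.4] jawyaw -12.7 tilt [-0.003  0.004 -1.   ] t 39.8 w 0.604 F [-0.4 -0.3 -0.4] j6 -33.6 j1 -46.3
target (411, -318.8, 71, 167.5) shift [  0.7 116.4   2.1] roll -0.2 or 179.8
```

>>> jog_arm(commands="0 40 0.5 0 0.4; 0 80 0.5 0 0.4; 0 105 0.5 0 0.4; 0 116 0.5 0 0.4; 0 116 0.5 0 0.4; 0 116 0.5 0 0.9; 0 116 0.5 0 0.9; 0 116 0.5 0 0.9; 0 116 0.5 0 0.9; 0 116 0.5 0 0.9")

```text
t: 41.05
ee_pos: [0.4125, -0.3195, 0.0756]
tool_rot: [-0.443, 0.442, -0.55, 0.553]
contact_force: [5.0, 0.9, 4.5]
grip_width: 0.203
```

>>> jog_arm(commands="0 0 0 10 0.9; 0 0 0 20 0.9; 0 0 0 30 0.9; 0 0 0 40 0.9; 0 0 0 50 0.9; 0 0 0 60 0.9; 0 0 0 70 0.9; 0 0 0 80 0.9; 0 0 0 90 0.9; 0 0 0 91 0.9; 0 0 0 91 0.9")

```text
t: 42.42
ee_pos: [0.4119, -0.3186, 0.0756]
tool_rot: [0.082, -0.084, -0.702, 0.702]
contact_force: [3.6, 4.4, 7.7]
grip_width: 0.201
```

>>> jog_arm(commands="0 0 0 -0.5 0.6; 0 0 0 -0.5 0.5; 0 0 0 -0.5 0.4; 0 0 0 -0.5 0.4; 0 -50 0 0 0.4; 0 -100 0 0 0.4; 0 -150 0 0 0.4; 0 -150 0 0 0.4")

```text
t: 43.42
ee_pos: [0.4124, -0.3203, 0.2284]
tool_rot: [0.081, -0.086, -0.7, 0.704]
contact_force: [0.5, -0.1, -1.3]
grip_width: 0.6
```

```bash
python3 - <<'E'
from meas import *
plan(411,-318.8,71,77)
for n in("top","scene"):
    p,d=grab_frame(n); C=cloud(n,d)
    m=((C[...,2]>.179)&(C[...,2]<.189)&(abs(C[...,1])<0.18)&(C[...,0]>.56)&(C[...,0]<.72)&(d>0))
    P=C[m]; print('bar',m.sum(),cv2.minAreaRect((P[:,:2]*1000).astype(np.float32)))
    m=((abs(C[...,2]-0.094)<0.006)&(C[...,1]<-.15)&(C[...,1]>-.5)&(C[...,0]>.3)&(C[...,0]<.7)&(d>0)).astype(np.uint8)
    k,l,st,ce=cv2.connectedComponentsWithStats(m)
    for i in range(1,k):
        if st[i,4]>20:
            P=C[l==i]; print('iso',ce[i],st[i,4],cv2.minAreaRect((P[:,:2]*1000).astype(np.float32)))
    x0,y0,x1,y1=(230,110,490,260) if n=="top" else (120,130,400,300)
    f=3 if n=="top" else 2.8
    cv2.imwrite(f"pics/{n}14.png",cv2.resize(p[y0:y1,x0:x1,::-1],None,fx=f,fy=f,interpolation=cv2.INTER_CUBIC))
E
```

```text
cur [ 412.4 -320.3  228.4] jawyaw -103.5 tilt [ 0.006 -0.006 -1.   ] t 43.42 w 0.6 F [ 0.5 -0.1 -1.3] j6 57.3 j1 -46.2
target (411, -318.8, 71, 77) shift [  2.9 157.3  -1.9] roll -0.5 or 179.5
bar 655 ((606.5713500976562, 9.722686767578125), (19.25071907043457, 315.40692138671875), 0.8349712491035461)
iso [445.02803738 225.85981308] 107 ((414.38897705078125, -319.49652099609375), (18.146127700805664, 70.2979507446289), 79.33124542236328)
bar 745 ((607.5977172851562, 10.6397705078125), (23.156002044677734, 317.8890380859375), 0.6721521019935608)
iso [193.78787879 174.58585859] 99 ((415.9289245605469, -318.0575866699219), (19.615882873535156, 71.90065002441406), 76.5052719116211)
```

View pics/scene14.png

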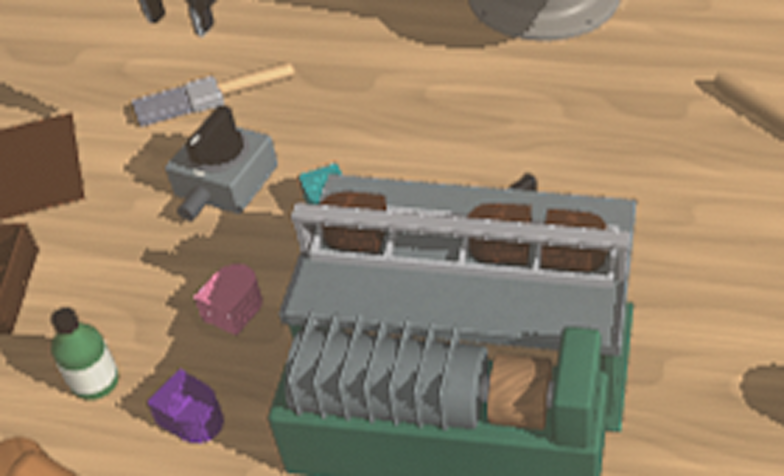

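View pics/top14.png

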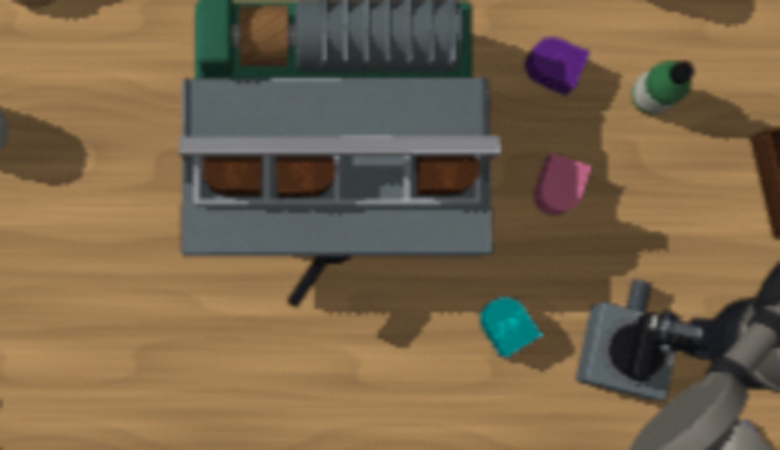

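```bash
python3 -c "
from plant import *
print(finish_job())"
```

```text
the job is handed in; nothing more can be done
None
```

The job is handed in and, by my last checks, done as asked in about 43 s. I turned the power off and the knob to its open stop. Then I stood the three heel blocks on the bench in bays 1, 3 and 4; I found no fourth, so bay 2 is empty. After that I turned the knob back to its closed stop and switched the power on last.

**Last checks:**
- **Bar:** its centre line is about 18 mm behind the deck origin, which is fully forward. It did not move when I pushed on the closed stop with about 25 N.
- **Heels:** all three were level, with their tops about 40 mm above the plate before the bar came over them.
- **Power handle:** back at its starting angle, within the roughly 2° the measurement allows.
- **Other things:** in the last pictures those I could see on the bench looked undisturbed. The robot is clear of everything.

**What did not go to plan:**
- **Knob at the start:** it was not quite shut. The bar sat about 10 mm back, so I closed it further than I found it.
- **First heel:** it touched the bay wall on the way in, so I lifted it, moved it 4 mm and set it down again.

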